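# Put the ink roller away in the lower tier of the art box

### The job

Put the ink roller away: lift the hinged flap of the wooden art box well up, take the roller off the sloping board under the lamp bar and lay it gently, roller down and flat, lengthwise in the middle of the empty cork-lined bay of the lower tier, without dropping it. Then close the flap fully down over it. Leave the flat brush in the other bay and all the other things on the table where they are.

Things in the scene. Friction and masses are not known exactly. Their poses are not given: they have to be found in the camera images.
- artbox: fixed wooden art box; origin on the table under its lower tier's centre. Tier inside 174 (x) x 190 mm (y), floor 8, wall tops (8 thick) 60 mm above the table, covered by the flap. A 6 mm rib along y at x 0 (top 26 mm up) makes two bays 84 mm wide, centred at x -45 and +45 mm: one empty and cork-lined, one holding a flat brush; which varies. Chalk tray at x 95 to 155 mm, rim 60 mm up.
- flap (a joint): hinge angle of the plywood flap, rad: 0 closed (lying on the box's walls, top face 66 mm above the table), 1.57 upright, end stop 1.75; it may start ajar by up to 0.2. The hinge is stiff: the flap stays where it is left, and 2 to 3 N at its handle move it.
- flap_hinge (a point): middle of the hinge line, which runs along the box's x at box y = +99 mm, 60 mm above the table (level with the flap's underside). Axes turn with the flap: x along the hinge line, -y towards the free edge 199 mm away, z out of the upper face; closed, they are the box's axes. The free edge swings up and over towards the box's +y. Flap 188 mm wide (x), 6 mm thick, 0.15 kg.
- flap_handle (a point): middle of the flap's handle: a round steel bar 12 mm thick, 90 mm long, parallel to the hinge line, near the free edge, its axis 36 mm above the upper face: at y = -165, z = +42 mm in flap_hinge's axes (same axes here). Two 8 mm posts at x = -42 and +42 mm carry it. Being round, it can turn between the fingers.
- roller_center (a point): centre of the loose ink roller, 165 (x) x 70 (y) x 40 mm (z), 0.2 kg. Fixed rubber roller 40 mm thick, 56 mm long (y), at x -62.5 mm; wire fork; wooden handle 24 wide (y), 26 mm high, x -10 to +82 mm, its axis at z +5 mm. Stands level on roller and a foot under the handle's end, this point 20 mm above what it lies on. At the start x points up the slope; best gripped at x 10 to 20 mm.
- liner_top (a point): centre of the top face of the cork liner, 74 mm (x) by 176 mm (y) by 3 mm, fixed on the floor of the empty bay, top 11 mm above the table. Axes as the art box: y along the bay. The roller is to lie here with its length along y, either way round.
- flatbrush_center (a point): centre of the flat brush lying in the other bay, 163 mm long (y), 56 mm wide (x), 20 mm high. To be left alone.
- board: fixed sloping white inking board; origin on the table under its middle, x up the slope (35 degrees), away from the robot. 190 mm wide (y), a lip at its foot. A lamp bar, 22 mm thick, along y at x -5 mm, 300 mm above the table, on 14 mm posts at y -106 and +106 mm, stands over the roller's handle: the gripper must come from the robot's side, leaning about 35 degrees, square to the board.
- jar_mid: small paint jar, 54 mm diameter, 72 mm high, between box and board; origin under its centre.
- waterpot: grey plastic water cup, 80 mm wide, 95 mm high, to the left of the box; origin under its centre.
- longbrush: brush 200 mm long lying to the right of the board; origin under its middle.
Not all that is in view belongs to the job. What is shaped like the part that bears roller_center but pink or turquoise is not meant.

How it is judged:
By the outcome, as a careful person would: the job done as asked, in the order asked, and still so for the second after the job is handed in, with the robot touching nothing.
It also fails if it takes over 72 s, if anything falls off the work surface, if the arm or the gripper's body presses on something with over 40 N, if the wrist force passes 120 N, or if a joint passes its speed limit or range.

### The arm

A 6-joint arm with a two-finger parallel gripper is mounted at the origin on the work surface. World frame = base frame: x ahead of the robot, y to its left, z up, the work surface at z = 0. Lengths are in m, angles in rad, forces in N, time in s.
With the tool pointing down it reaches from about 0.35 to 0.775 m from the base axis. Payload 5.5 kg.
Tool frame: the origin (TCP) lies on the centre line of the jaws, within the pads' length; the fingertips stand 8 mm ahead of it and the grasp point (between the pads) lies 11 mm behind it; z points along the fingers, y is the direction in which the jaws open and shut (so a half turn about z gives the same grasp; the last joint's range is limited). The gripper opens to 85 mm and grips with 20 to 120 N. Pads are 22 mm wide; open, the fingers measure 114 mm over their backs; the gripper's body (76 mm by 85 mm) begins 54 mm behind the grasp point. The pads swing forward as they close: fully open they stand 13 mm farther back than shut.
Start: joints at [1.012, 0.313, 0.046, 1.304, 0, 1.431], TCP at [0.234, 0.525, 0.212] pointing down, gripper open.
Joint ranges: [-2.76, 2.76], [-0.86, 1.69], [-1.03, 1.26], [-2.2, 2.34], [-1.47, 1.5], [-3.14, 3.14]. Speed limits (rad/s): [2.57, 2.57, 3.14, 3.14, 3.14, 3.14].

### API

Orientations are given as a unit quaternion [w, x, y, z].
In Python, from workcell import env gives the robot as it stands. The module is installed in compiled form; this text tells all that it offers.
- The arm moves only by the tool play_rows, never from a script. Its argument "steps" is a list of rows, each an object with "claw": the closure in counts, from 0 (fully open) to 255 (shut); "dp": the shift along the tool's x, y, z in m, a list of three; "angular": the turn, a rotation vector about the tool's x, y, z in degrees, a list of three. In form: [{"claw": claw, "dp": [dx, dy, dz], "angular": [wx, wy, wz]}, ...]. A call has exactly 8 rows; each row shifts and turns the commanded pose from where the row before left it, along the tool's axes as they then stand; what a row does not reach is not made up. A row lasts 1/12 s, in which the tool goes at most 41.7 mm and 7.16 degrees, less where a joint would pass 70% of its speed; a pose out of reach is approached as far as the arm can. A call is refused whole if a number of a shift passes 0.0417 or a number of a turn 7.16, either way. A call with a gripper value outside its range is refused whole. The fingers move at their own pace and stop on an object; "force" is the grip in N (left out, the last holds). Time passes only in rows, so rows that do not move let the fingers close, or fill a call up. It gives the time, the measured TCP pose, the force and the opening at its end, in the units of the state.
- env.get_state(): the state, without advancing time (a new reading comes with each control period).
- env.read_camera(name): name is "side" or "top"; returns (picture, depth): 420x560x3 uint8, red, green, blue; 420x560 float32, m along the optical axis (not along the pixel's ray), 0 where there is no reading.
- env.calibration(name): a dict with "fx", "fy", "cx", "cy" (pixels), "world_from_camera" (4x4, takes a point from camera to world coordinates). Camera axes: x right, y down, z forward; pixel columns grow to the right and rows downward; lengths in m; the calibration is good to about 2 mm. A picture is of the moment at which its call begins. calibration takes no time and is no camera call.
- env.hand_in(): hands the job in, once; it reports no verdict.
The state is a dict: "clock": time; "joint_pos": joint angles; "qvel": joint speeds; "tau": joint torques, N m; "tcp_pos": TCP position; "orientation": TCP orientation; "wrist_force": force on the tool from outside, world axes, zero at the start; "ft_torque": the same for the moment, N m; "finger_gap": finger opening in m.
Only numpy, scipy, OpenCV 4.12 (cv2) and the standard library are available. Lean on these libraries where they do the work, as an engineer would, in place of code of your own. Each camera call takes 0.05 s, during which the arm holds its last target. There are 200 camera calls.

## Working session

There is one attempt and no reset: what is moved stays moved. The work goes in short steps, Python scripts to look and compute and a tool call to move; the robot and the scene stay as the last step left them, time stands still between calls to the robot, and variables do not carry over. Pictures are saved under pics/ and viewed, about 8 in all and at most 12, crops included, and the job is handed in when it is done.

Besides the shell and the picture viewer there is one more tool, called after ">>>" in YAML: its name, and indented under it one key for each argument. play_rows: Moves the arm, as the interface text tells. Its arguments: {"type":"object","properties":{"steps":{"type":"array","items":{"type":"object","properties":{"claw":{"type":"number"},"dp":{"type":"array","items":{"type":"number"}},"angular":{"type":"array","items":{"type":"number"}}}}},"force":{"type":"number"}},"required":["steps"]}

```bash
mkdir -p pics
cat > h.py <<'E'
import numpy as np, cv2
from workcell import env
def shot(n,f):
    p,d=env.read_camera(n); np.savez('pics/'+f+'.npz',p=p,d=d); cv2.imwrite('pics/'+f+'.png',p[:,:,::-1]); return p,d
def cloud(n,d):
    c=env.calibration(n);T=np.array(c['world_from_camera']);h,w=d.shape
    u,v=np.meshgrid(np.arange(w),np.arange(h))
    P=np.stack([(u-c['cx'])/c['fx']*d,(v-c['cy'])/c['fy']*d,d],-1)
    return P@T[:3,:3].T+T[:3,3]
E
python3 - <<'E'
from h import *
a,_=shot('top','t0');b,_=shot('side','s0')
for n in('top','side'):
    c=env.calibration(n);print(n,c['fx'],c['cx'],c['cy'],np.round(c['world_from_camera'],3).tolist())
print(env.get_state())
E
```

```text
top 395.5906390864422 281.32058866133093 209.47669689674817 [[-0.009, -0.998, 0.064, 0.341], [-1.0, 0.008, -0.018, 0.005], [0.017, -0.064, -0.998, 1.457], [0.0, 0.0, 0.0, 1.0]]
side 511.13822110469135 283.45074986695755 211.9801048339852 [[0.883, -0.249, 0.397, -0.179], [-0.469, -0.505, 0.725, -1.102], [0.02, -0.826, -0.563, 0.932], [0.0, 0.0, 0.0, 1.0]]
{'clock': 0.1, 'joint_pos': array([ 1.01240534e+00,  3.13954147e-01,  4.50932670e-02,  1.30361237e+00,
       -1.86262355e-06,  1.43121229e+00]), 'qvel': array([-0.00059294, -0.00035705,  0.00158932,  0.00058571, -0.0005365 ,
        0.00106684]), 'tau': array([ 3.13876626e-03, -4.81725848e+01,  2.99243742e+01,  1.27438045e-02,
       -8.42200302e-05, -2.09585113e-05]), 'tcp_pos': array([0.23357362, 0.52488399, 0.21158194]), 'orientation': array([-2.85833570e-04,  2.07876369e-01,  9.78154749e-01, -7.88236292e-04]), 'wrist_force': array([ 0.25437875,  0.42156302, -0.07630672]), 'ft_torque': array([0.02575775, 0.0486262 , 0.07995996]), 'finger_gap': 0.08529017341035594}
```

View pics/t0.png

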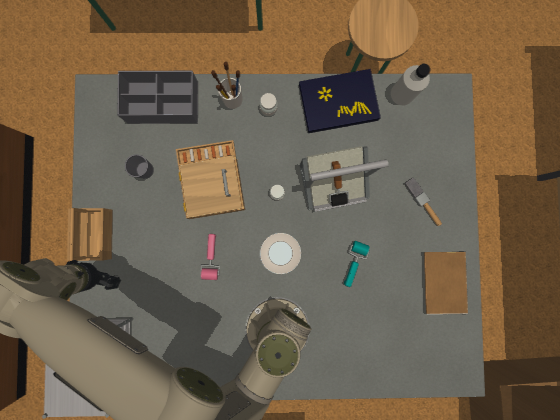

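View pics/s0.png

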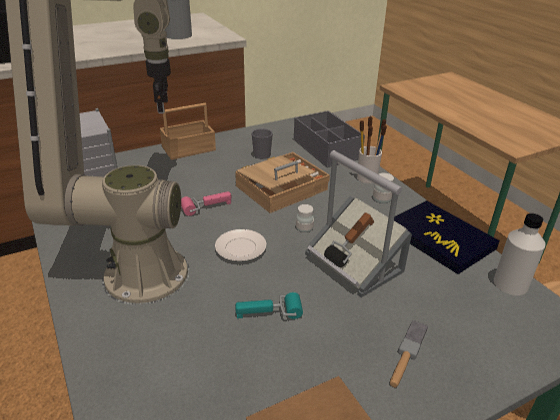

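The top view shows the art box at px (210,180) with its handle bar at (225,182) and its chalk tray at the top edge. There are three roller shapes:
- Pink, at (210,258).
- Turquoise, at (357,262).
- Black roller with a brown handle, lying on the board under the lamp bar at (338,183). This is the one meant.

The side view shows it at (350,235).

```bash
cat > m.py <<'E'
from h import *
def clouds(tag='0'):
    out={}
    for n,f in(('top','t'+tag),('side','s'+tag)):
        z=np.load(f'pics/{f}.npz'); P=cloud(n,z['d']); out[n]=(P,z['p'],z['d']>0)
    return out
E
python3 - <<'E'
from m import *
C=clouds()
P,p,ok=C['top']
print('box rough',P[180,210],'board',P[180,320],'table z',[P[250,320,2],P[330,400,2]])
for n in C:
    P,p,ok=C[n]
    print(n)
    # box flap
    bx=(P[180,210] if n=='top' else bx) if False else C['top'][0][180,210]
    m=ok&(abs(P[...,0]-bx[0])<.16)&(abs(P[...,1]-bx[1])<.14)&(P[...,2]>.045)&(P[...,2]<.2)
    Q=P[m]; 
    # ransac plane
    rng=np.random.default_rng(0);best=None
    for i in range(400):
        a,b,c=Q[rng.choice(len(Q),3,False)];nn=np.cross(b-a,c-a);l=np.linalg.norm(nn)
        if l<1e-4: continue
        nn/=l;k=abs((Q-a)@nn)<.003
        if abs(nn[2])>.9 and (best is None or k.sum()>best.sum()):best=k
    F=Q[best];c0=F.mean(0);nn=np.linalg.svd(F-c0)[2][2];nn*=np.sign(nn[2])
    print('flap n',nn.round(4),'c',c0.round(4),len(F),'tilt',np.arccos(nn[2]))
    r=cv2.minAreaRect((F[:,:2]*1000).astype(np.float32));print(r,cv2.boxPoints(r).round().tolist())
    h=(Q-c0)@nn;H=Q[(h>.025)&(h<.06)&(np.abs(Q[:,1]-bx[1])<.12)];print('handle',len(H),H.mean(0).round(4),H.max(0).round(3),H.min(0).round(3))
    print(cv2.minAreaRect((H[:,:2]*1000).astype(np.float32)))
    # board
    b0=C['top'][0][180,320]
    m=ok&(abs(P[...,0]-b0[0])<.14)&(abs(P[...,1]-b0[1]+.03)<.14)&(P[...,2]>.015)&(P[...,2]<.2)
    hsv=cv2.cvtColor(p,cv2.COLOR_RGB2HSV)
    dark=m&(hsv[...,2]<45); brown=m&(hsv[...,1]>110)&(hsv[...,2]>40)&(hsv[...,0]<20)
    for t,mm in(('dark',dark),('brown',brown)):
        ys,xs=np.where(mm);print(t,len(xs),xs.mean(),ys.mean(),P[mm].mean(0).round(4),np.median(P[mm],0).round(4),np.percentile(P[mm],[3,97],axis=0).round(3).tolist(),cv2.minAreaRect((P[mm][:,:2]*1000).astype(np.float32)))
    wh=m&(hsv[...,1]<60)&(hsv[...,2]>120)
    Q=P[wh];best=None
    for i in range(400):
        a,b,c=Q[rng.choice(len(Q),3,False)];nn=np.cross(b-a,c-a);l=np.linalg.norm(nn)
        if l<1e-4: continue
        nn/=l;k=abs((Q-a)@nn)<.002
        if best is None or k.sum()>best.sum():best=k
    F=Q[best];c0=F.mean(0);nn=np.linalg.svd(F-c0)[2][2];nn*=np.sign(nn[2])
    print('board n',nn.round(4),'tilt',np.degrees(np.arccos(nn[2])),'az',np.degrees(np.arctan2(-nn[1],-nn[0])),c0.round(4),len(F), cv2.minAreaRect((F[:,:2]*1000).astype(np.float32)))
    # lamp bar
    m=ok&(abs(P[...,0]-b0[0])<.2)&(abs(P[...,1]-b0[1]+.03)<.2)&(P[...,2]>.285)&(P[...,2]<.33);Q=P[m]
    print('bar',len(Q),Q.mean(0).round(4),cv2.minAreaRect((Q[:,:2]*1000).astype(np.float32)))
E
```

```text
box rough [0.5345061  0.2295803  0.07942727] board [ 0.53032715 -0.15436382  0.08996072] table z [np.float64(-0.0019173122607187842), np.float64(-0.0006652679380509952)]
top
flap n [-0.0211  0.1378  0.9902] c [0.5113 0.2351 0.0789] 1977 tilt 0.13987220041519835
((539.8048706054688, 237.64256286621094), (243.75479125976562, 202.2823944091797), 8.51317024230957) [[404.0, 320.0], [434.0, 120.0], [675.0, 156.0], [645.0, 356.0]]
handle 94 [0.5203 0.1714 0.1275] [0.565 0.182 0.136] [0.477 0.161 0.119]
((521.06396484375, 171.68759155273438), (89.68690490722656, 11.662382125854492), 8.788436889648438)
dark 164 338.5243902439024 199.15853658536585 [ 0.4643 -0.2206  0.0727] [ 0.4645 -0.2209  0.0739] [[0.447, -0.246, 0.059], [0.483, -0.197, 0.08]] ((465.26678466796875, -222.32159423828125), (37.438621520996094, 53.41104507446289), 10.171910285949707)
brown 134 336.75373134328356 175.32089552238807 [ 0.5406 -0.2073  0.1267] [ 0.531  -0.2071  0.1243] [[0.503, -0.223, 0.102], [0.586, -0.193, 0.155]] ((544.9732666015625, -208.11537170410156), (90.55766296386719, 22.666685104370117), 11.036566734313
[... 940 characters left out ...]
(465.4125061035156, -225.4805450439453), (39.00525665283203, 59.36606979370117), 7.5985307693481445)
brown 340 358.79117647058825 227.24705882352941 [ 0.5401 -0.2162  0.1237] [ 0.5403 -0.2169  0.1234] [[0.503, -0.227, 0.097], [0.583, -0.202, 0.151]] ((545.383544921875, -212.92855834960938), (94.23231506347656, 23.33793830871582), 10.431126594543457)
board n [-0.5686 -0.0991  0.8166] tilt 35.25473450344366 az 9.890862506512848 [ 0.5474 -0.2204  0.089 ] 1428 ((541.2933349609375, -215.15008544921875), (159.47010803222656, 192.56048583984375), 9.717802047729492)
bar 800 [ 0.5289 -0.2274  0.3034] ((529.1282348632812, -216.833740234375), (23.301599502563477, 233.6732177734375), 12.037374496459961)
```

Run:
```python
import cv2,numpy as np
t=cv2.imread('pics/t0.png');s=cv2.imread('pics/s0.png')
a=cv2.resize(t[130:225,165:395],None,fx=3.4,fy=3.1,interpolation=cv2.INTER_CUBIC)
b=cv2.resize(s[140:300,225:425],None,fx=1.8,fy=1.8,interpolation=cv2.INTER_CUBIC)
o=np.zeros((590,790,3),np.uint8);o[:a.shape[0],:782]=a[:,:782];h=590-a.shape[0]-5
o[a.shape[0]+5:a.shape[0]+5+min(h,b.shape[0]),:b.shape[1]]=b[:h]
cv2.imwrite('pics/c0.png',o)
```

```text
(no output)
```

View pics/c0.png

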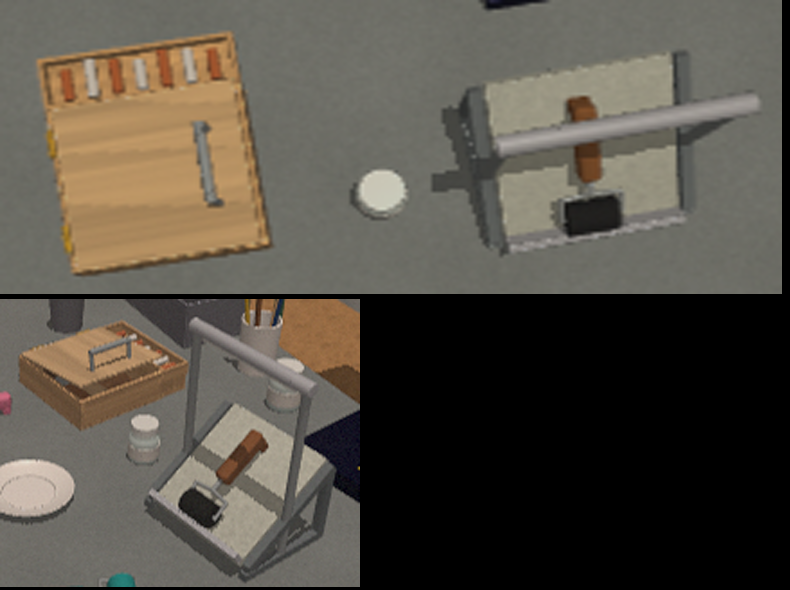

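Confirmed: the roller meant is the black one with the brown handle, on the board under the lamp bar. The flap is ajar by about 0.135 rad. Next is a planning helper that turns a target into constant per-row twists.

```bash
cat > plan.py <<'E'
from h import *
from scipy.spatial.transform import Rotation as Rn
from scipy.linalg import logm,expm
def st():
    s=env.get_state();q=s['orientation'];return s,np.array(s['tcp_pos']),Rn.from_quat([q[1],q[2],q[3],q[0]])
def frame(x,z):  # rotation from tool x, z directions
    z=np.array(z,float);z/=np.linalg.norm(z);x=np.array(x,float);x-=z*(x@z);x/=np.linalg.norm(x)
    return Rn.from_matrix(np.c_[x,np.cross(z,x),z])
def az(a,z=(0,0,-1)): a=np.radians(a);return frame([np.cos(a),np.sin(a),0],z)
def T(p,R): M=np.eye(4);M[:3,:3]=R.as_matrix();M[:3,3]=p;return M
def rows(p0,R0,p1,R1,N):
    M=np.linalg.inv(T(p0,R0))@T(p1,R1); S=expm(np.real(logm(M))/N)
    print(N,'x dp',S[:3,3].round(4).tolist(),'ang',np.degrees(Rn.from_matrix(S[:3,:3]).as_rotvec()).round(2).tolist())
def info():
    s,p,R=st();M=R.as_matrix();print('t',round(s['clock'],2),'p',p.round(4),'x',M[:,0].round(3),'z',M[:,2].round(3),'j',s['joint_pos'].round(2),'F',s['wrist_force'].round(1),'gap',round(s['finger_gap'],4));return p,R
E
python3 - <<'E'
from plan import *
p,R=info()
rows(p,R,np.array([.5215,.172,.20]),az(188.5),16)
E
```

```text
t 0.1 p [0.2336 0.5249 0.2116] x [-0.914  0.407  0.   ] z [-0.001 -0.001 -1.   ] j [ 1.01  0.31  0.05  1.3  -0.    1.43] F [ 0.3  0.4 -0.1] gap 0.0853
16 x dp [-0.0214, -0.0193, 0.0007] ang [-0.01, -0.0, -2.03]
```

>>> play_rows:
  steps:
    - {"claw": 90,"dp": [-0.0214,-0.0193,0.0007],"angular": [0,0,-2.03]}
    - {"claw": 90,"dp": [-0.0214,-0.0193,0.0007],"angular": [0,0,-2.03]}
    - {"claw": 90,"dp": [-0.0214,-0.0193,0.0007],"angular": [0,0,-2.03]}
    - {"claw": 90,"dp": [-0.0214,-0.0193,0.0007],"angular": [0,0,-2.03]}
    - {"claw": 90,"dp": [-0.0214,-0.0193,0.0007],"angular": [0,0,-2.03]}
    - {"claw": 90,"dp": [-0.0214,-0.0193,0.0007],"angular": [0,0,-2.03]}
    - {"claw": 90,"dp": [-0.0214,-0.0193,0.0007],"angular": [0,0,-2.03]}
    - {"claw": 90,"dp": [-0.0214,-0.0193,0.0007],"angular": [0,0,-2.03]}
  force: 30

```text
clock: 0.77
tcp_pos: [0.3525, 0.3271, 0.2065]
orientation: [-0.0, 0.067, 0.998, -0.0]
wrist_force: [-0.0, 0.5, 0.3]
finger_gap: 0.0555
```

>>> play_rows:
  steps:
    - {"claw": 90,"dp": [-0.0214,-0.0193,0.0007],"angular": [0,0,-2.03]}
    - {"claw": 90,"dp": [-0.0214,-0.0193,0.0007],"angular": [0,0,-2.03]}
    - {"claw": 90,"dp": [-0.0214,-0.0193,0.0007],"angular": [0,0,-2.03]}
    - {"claw": 90,"dp": [-0.0214,-0.0193,0.0007],"angular": [0,0,-2.03]}
    - {"claw": 90,"dp": [-0.0214,-0.0193,0.0007],"angular": [0,0,-2.03]}
    - {"claw": 90,"dp": [-0.0214,-0.0193,0.0007],"angular": [0,0,-2.03]}
    - {"claw": 90,"dp": [-0.0214,-0.0193,0.0007],"angular": [0,0,-2.03]}
    - {"claw": 90,"dp": [-0.0214,-0.0193,0.0007],"angular": [0,0,-2.03]}

```text
clock: 1.43
tcp_pos: [0.5219, 0.1714, 0.2008]
orientation: [-0.0, -0.075, 0.997, -0.0]
wrist_force: [0.3, 0.7, 0.5]
finger_gap: 0.0553
```

Run:
```python
from plan import *
p,R=info()
rows(p,R,np.array([.5215,.172,.118]),az(188.5),7)
```

```text
t 1.43 p [0.5219 0.1714 0.2008] x [-0.989 -0.149  0.001] z [-0.001 -0.    -1.   ] j [ 0.17  0.27 -0.04  1.26  0.    0.02] F [0.3 0.7 0.5] gap 0.0553
7 x dp [0.0, 0.0001, 0.0118] ang [0.0, -0.01, 0.01]
```

>>> play_rows:
  steps:
    - {"claw": 90,"dp": [0,0,0.0118],"angular": [0,0,0]}
    - {"claw": 90,"dp": [0,0,0.0118],"angular": [0,0,0]}
    - {"claw": 90,"dp": [0,0,0.0118],"angular": [0,0,0]}
    - {"claw": 90,"dp": [0,0,0.0118],"angular": [0,0,0]}
    - {"claw": 90,"dp": [0,0,0.0118],"angular": [0,0,0]}
    - {"claw": 90,"dp": [0,0,0.0118],"angular": [0,0,0]}
    - {"claw": 90,"dp": [0,0,0.0118],"angular": [0,0,0]}
    - {"claw": 150,"dp": [0,0,0],"angular": [0,0,0]}

```text
clock: 2.1
tcp_pos: [0.5192, 0.1723, 0.1158]
orientation: [-0.003, -0.074, 0.997, -0.0]
wrist_force: [-0.4, 0.6, -0.2]
finger_gap: 0.0444
```

>>> play_rows:
  steps:
    - {"claw": 255,"dp": [0,0,0],"angular": [0,0,0]}
    - {"claw": 255,"dp": [0,0,0],"angular": [0,0,0]}
    - {"claw": 255,"dp": [0,0,0],"angular": [0,0,0]}
    - {"claw": 255,"dp": [0,0,0],"angular": [0,0,0]}
    - {"claw": 255,"dp": [0,0,0],"angular": [0,0,0]}
    - {"claw": 255,"dp": [0,0,0],"angular": [0,0,0]}
    - {"claw": 255,"dp": [0,0,0],"angular": [0,0,0]}
    - {"claw": 255,"dp": [0,0,0],"angular": [0,0,0]}
  force: 30

```text
clock: 2.77
tcp_pos: [0.5214, 0.1727, 0.1187]
orientation: [0.0, -0.074, 0.997, 0.0]
wrist_force: [0.0, 0.2, -0.0]
finger_gap: -0.0
```

Run:
```python
from plan import *
p,R=info()
# arc: hinge pos; tool keeps vertical; y_tool ~ box y, z_tool down
r=np.hypot(165,42);a0=np.arctan2(42,165)
yh=np.array([-.148,.989])
hz=.06; th0=.135
f=lambda th:np.array([-165*np.cos(th)+42*np.sin(th),165*np.sin(th)+42*np.cos(th)])
ths=np.linspace(th0,1.50,25)
P=np.array([f(t) for t in ths]);D=np.diff(P,axis=0)
for t,d in zip(ths[1:],D):print(round(t,3),'dp',[0,round(d[0]/1000,4),round(-d[1]/1000,4)])
```

```text
t 2.77 p [0.5214 0.1727 0.1187] x [-0.989 -0.148 -0.   ] z [ 0.  0. -1.] j [ 0.17  0.31 -0.19  1.07  0.    0.03] F [ 0.   0.2 -0. ] gap -0.0
0.192 dp [0, np.float64(0.0039), np.float64(-0.0089)]
0.249 dp [0, np.float64(0.0044), np.float64(-0.0086)]
0.306 dp [0, np.float64(0.0049), np.float64(-0.0084)]
0.363 dp [0, np.float64(0.0053), np.float64(-0.0081)]
0.419 dp [0, np.float64(0.0058), np.float64(-0.0078)]
0.476 dp [0, np.float64(0.0062), np.float64(-0.0074)]
0.533 dp [0, np.float64(0.0066), np.float64(-0.0071)]
0.59 dp [0, np.float64(0.007), np.float64(-0.0067)]
0.647 dp [0, np.float64(0.0074), np.float64(-0.0063)]
0.704 dp [0, np.float64(0.0077), np.float64(-0.0058)]
0.761 dp [0, np.float64(0.008), np.float64(-0.0054)]
0.818 dp [0, np.float64(0.0083), np.float64(-0.0049)]
0.874 dp [0, np.float64(0.0086), np.float64(-0.0044)]
0.931 dp [0, np.float64(0.0088), np.float64(-0.0039)]
0.988 dp [0, np.float64(0.0091), np.float64(-0.0034)]
1.045 dp [0, np.float64(0.0092), np.float64(-0.0029)]
1.102 dp [0, np.float64(0.0094), np.float64(-0.0024)]
1.159 dp [0, np.float64(0.0095), np.float64(-0.0018)]
1.216 dp [0, np.float64(0.0096), np.float64(-0.0013)]
1.272 dp [0, np.float64(0.0097), np.float64(-0.0007)]
1.329 dp [0, np.float64(0.0097), np.float64(-0.0002)]
1.386 dp [0, np.float64(0.0097), np.float64(0.0004)]
1.443 dp [0, np.float64(0.0096), np.float64(0.0009)]
1.5 dp [0, np.float64(0.0096), np.float64(0.0014)]
```

The gap closed to 0, so the fingers missed the bar. I'll look.

Run:
```python
from plan import *
a,_=shot('top','t1');b,_=shot('side','s1')
x=cv2.resize(a[120:240,160:300,::-1],None,fx=2.8,fy=2.8,interpolation=cv2.INTER_CUBIC)
y=cv2.resize(b[90:215,210:350,::-1],None,fx=2.8,fy=2.8,interpolation=cv2.INTER_CUBIC)
h=min(len(x),len(y));cv2.imwrite('pics/c1.png',np.hstack([x[:h],y[:h]]))
from m import *
C=clouds('1')
for n in C:
    P,p,ok=C[n]
    m=ok&(abs(P[...,0]-.52)<.1)&(abs(P[...,1]-.22)<.13)&(P[...,2]>.045)&(P[...,2]<.3)
    for z0 in np.arange(.06,.16,.01):
        k=m&(P[...,2]>z0)&(P[...,2]<=z0+.01);
        if k.sum(): print(n,round(z0,2),k.sum(),P[k].mean(0).round(3))
```

```text
top 0.06 38 [0.509 0.13  0.062]
top 0.08 212 [0.503 0.151 0.088]
top 0.09 206 [0.523 0.145 0.093]
top 0.1 1 [0.478 0.16  0.108]
top 0.11 2 [0.479 0.161 0.115]
top 0.12 11 [0.49  0.164 0.127]
top 0.13 7 [0.502 0.166 0.132]
side 0.06 246 [0.502 0.242 0.065]
side 0.07 364 [0.493 0.266 0.075]
side 0.08 503 [0.511 0.185 0.085]
side 0.09 220 [0.52  0.146 0.092]
side 0.1 13 [0.526 0.168 0.105]
side 0.11 16 [0.529 0.17  0.115]
side 0.12 75 [0.52  0.169 0.126]
side 0.13 16 [0.521 0.168 0.132]
side 0.14 15 [0.517 0.166 0.146]
side 0.15 27 [0.52  0.164 0.155]
```

View pics/c1.png

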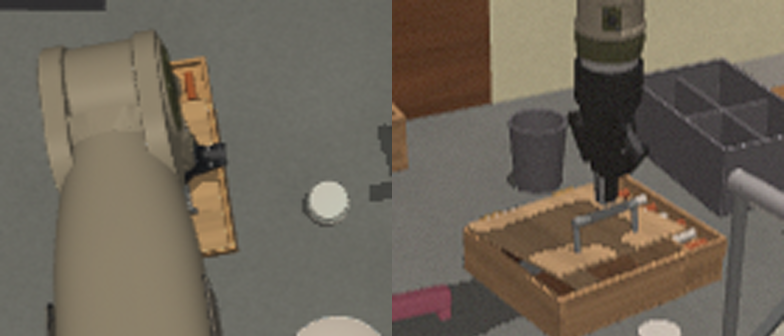

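```bash
cat >> plan.py <<'E'
def proj(n,X):
    c=env.calibration(n);q=np.linalg.inv(np.array(c['world_from_camera']))@np.r_[X,1];return np.array([q[0]/q[2]*c['fx']+c['cx'],q[1]/q[2]*c['fy']+c['cy'],q[2]]).round(3)
E
python3 - <<'E'
from plan import *
from m import *
for X in([.5214,.1727,.1107],[.5214,.1727,.14],[.5215,.172,.1237],[.477,.165,.124],[.566,.178,.124]):print(X,proj('side',X))
P,p,ok=clouds('1')['side']
for v in range(150,176):
    print(v,[('%.3f/%.3f/%d'%(P[v,u,1],P[v,u,2],p[v,u].mean())) for u in range(422-140,440-140,2)])
x=cv2.resize(p[140:190,265:325,::-1],None,fx=12,fy=12,interpolation=cv2.INTER_NEAREST)
cv2.imwrite('pics/c2.png',x)
E
```

```text
[0.5214, 0.1727, 0.1107] [284.926 169.038   1.665]
[0.5214, 0.1727, 0.14] [285.125 161.102   1.648]
[0.5215, 0.172, 0.1237] [285.143 165.625   1.657]
[0.477, 0.165, 0.124] [273.901 169.474   1.634]
[0.566, 0.178, 0.124] [296.232 161.853   1.679]
150 ['0.177/0.180/27', '0.169/0.183/30', '0.160/0.187/26', '0.147/0.193/25', '0.128/0.203/32', '0.127/0.202/34', '0.143/0.191/22', '0.454/0.003/51', '0.454/0.001/114']
151 ['0.185/0.172/50', '0.167/0.181/26', '0.155/0.186/33', '0.140/0.194/31', '0.137/0.194/29', '0.136/0.193/21', '0.138/0.190/29', '0.447/0.003/95', '0.446/0.002/112']
152 ['0.183/0.169/67', '0.167/0.178/29', '0.156/0.182/31', '0.143/0.188/36', '0.141/0.188/25', '0.143/0.185/48', '0.349/0.060/98', '0.447/-0.001/112', '0.441/-0.000/112']
153 ['0.189/0.162/71', '0.166/0.174/69', '0.162/0.175/29', '0.146/0.183/26', '0.160/0.173/36', '0.345/0.060/69', '0.342/0.060/127', '0.430/0.004/115', '0.430/0.002/109']
154 ['0.183/0.162/73', '0.167/0.170/87', '0.162/0.171/29', '0.154/0.175/34', '0.160/0.170/39', '0.351/0.052/89', '0.335/0.060/93', '0.333/0.059/120', '0.425/0.001/112']
155 ['0.
[... 2850 characters left out ...]
, '0.175/0.090/142']
172 ['0.201/0.084/86', '0.196/0.086/85', '0.195/0.084/78', '0.189/0.086/79', '0.185/0.087/84', '0.178/0.090/85', '0.180/0.086/85', '0.169/0.091/98', '0.171/0.088/144']
173 ['0.194/0.084/84', '0.189/0.086/85', '0.178/0.091/85', '0.180/0.088/81', '0.180/0.086/81', '0.174/0.088/83', '0.168/0.090/124', '0.163/0.092/128', '0.162/0.090/147']
174 ['0.185/0.087/88', '0.181/0.087/85', '0.171/0.092/87', '0.177/0.086/81', '0.171/0.088/85', '0.168/0.088/118', '0.158/0.093/147', '0.157/0.092/147', '0.152/0.093/143']
175 ['0.177/0.088/89', '0.176/0.087/85', '0.172/0.088/87', '0.170/0.087/86', '0.167/0.087/82', '0.163/0.088/149', '0.158/0.090/143', '0.151/0.092/144', '0.153/0.089/146']
```

View pics/c2.png

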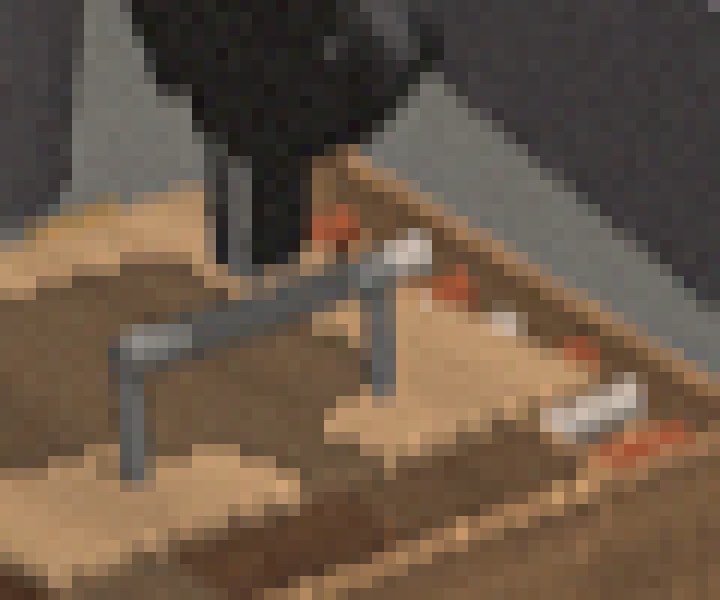

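The picture contradicts the state. The shut fingertips end at px (285,162), about z 0.137, clear above the bar, while the stated TCP (z 0.119) would put them at 0.111. I'll open and go 20 mm lower, which is safe either way, then try again.

>>> play_rows:
  steps:
    - {"claw": 100,"dp": [0,0,0],"angular": [0,0,0]}
    - {"claw": 100,"dp": [0,0,0],"angular": [0,0,0]}
    - {"claw": 100,"dp": [0,0,0],"angular": [0,0,0]}
    - {"claw": 100,"dp": [0,0,0],"angular": [0,0,0]}
    - {"claw": 100,"dp": [0,0,0.007],"angular": [0,0,0]}
    - {"claw": 100,"dp": [0,0,0.007],"angular": [0,0,0]}
    - {"claw": 100,"dp": [0,0,0.006],"angular": [0,0,0]}
    - {"claw": 100,"dp": [0,0,0],"angular": [0,0,0]}

```text
clock: 3.53
tcp_pos: [0.5199, 0.1724, 0.0966]
orientation: [-0.002, -0.074, 0.997, -0.0]
wrist_force: [-0.6, 0.7, -0.1]
finger_gap: 0.052
```

Run:
```python
from plan import *
info()
b,d=shot('side','s2')
x=cv2.resize(b[130:190,255:335,::-1],None,fx=9,fy=9,interpolation=cv2.INTER_NEAREST)
cv2.imwrite('pics/c3.png',x)
P=cloud('side',d);k=(b.max(-1)<60)&(abs(P[...,0]-.52)<.06)&(abs(P[...,1]-.17)<.06)&(P[...,2]>.09)
print(np.percentile(P[k][:,2],[0,1,2,5]))
for X in([.5214,.1727,.0907],[.5214,.15,.0967],[.5214,.195,.0967]):print(proj('side',X))
```

```text
t 3.53 p [0.5199 0.1724 0.0966] x [-0.989 -0.148  0.003] z [-0.003 -0.    -1.   ] j [ 0.17  0.33 -0.23  1.02  0.    0.03] F [-0.6  0.7 -0.1] gap 0.052
[0.12058818 0.12682961 0.1305498  0.14567411]
[284.793 174.366   1.676]
[288.13  175.927   1.656]
[281.656 169.739   1.689]
```

View pics/c3.png

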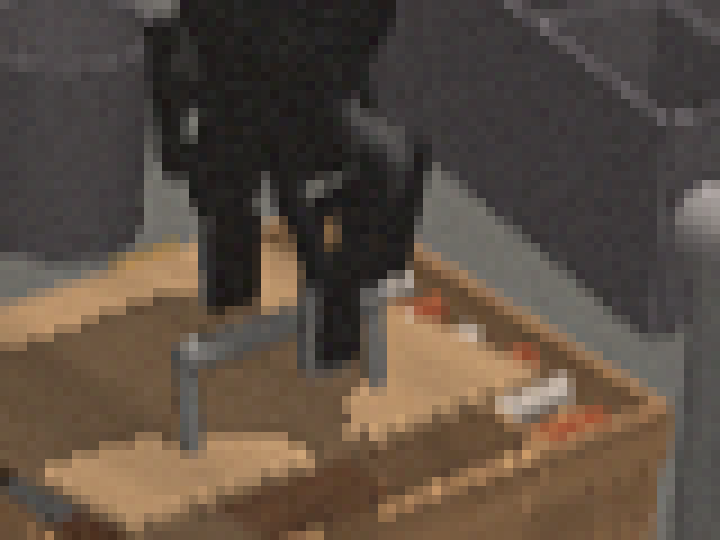

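The front fingertip shows at px (292,170), about 20–25 mm higher than the stated TCP geometry predicts. I'll allow for that: go 5 mm lower and close.

>>> play_rows:
  steps:
    - {"claw": 100,"dp": [0,0,0.005],"angular": [0,0,0]}
    - {"claw": 160,"dp": [0,0,0],"angular": [0,0,0]}
    - {"claw": 255,"dp": [0,0,0],"angular": [0,0,0]}
    - {"claw": 255,"dp": [0,0,0],"angular": [0,0,0]}
    - {"claw": 255,"dp": [0,0,0],"angular": [0,0,0]}
    - {"claw": 255,"dp": [0,0,0],"angular": [0,0,0]}
    - {"claw": 255,"dp": [0,0,0],"angular": [0,0,0]}
    - {"claw": 255,"dp": [0,0,0],"angular": [0,0,0]}
  force: 30

```text
clock: 4.25
tcp_pos: [0.5214, 0.1729, 0.0938]
orientation: [0.0, -0.074, 0.997, 0.0]
wrist_force: [-1.0, 0.8, 0.5]
finger_gap: 0.0106
```

Run:
```python
from plan import *
info()
b,d=shot('side','s3');P=cloud('side',d)
k=(b.max(-1)<60)&(abs(P[...,0]-.52)<.06)&(abs(P[...,1]-.17)<.06)&(P[...,2]>.09)
print(np.percentile(P[k][:,2],[0,1,2,5]))
```

```text
t 4.25 p [0.5214 0.1729 0.0938] x [-0.989 -0.148 -0.   ] z [ 0.  0. -1.] j [ 0.17  0.33 -0.23  1.01  0.    0.03] F [-1.   0.8  0.5] gap 0.0106
[0.11629076 0.13052631 0.13637355 0.15435657]
```

The bar is held. Now the lifting arc.

>>> play_rows:
  steps:
    - {"claw": 255,"dp": [0,0.0039,-0.0089],"angular": [0,0,0]}
    - {"claw": 255,"dp": [0,0.0044,-0.0086],"angular": [0,0,0]}
    - {"claw": 255,"dp": [0,0.0049,-0.0084],"angular": [0,0,0]}
    - {"claw": 255,"dp": [0,0.0053,-0.0081],"angular": [0,0,0]}
    - {"claw": 255,"dp": [0,0.0058,-0.0078],"angular": [0,0,0]}
    - {"claw": 255,"dp": [0,0.0062,-0.0074],"angular": [0,0,0]}
    - {"claw": 255,"dp": [0,0.0066,-0.0071],"angular": [0,0,0]}
    - {"claw": 255,"dp": [0,0.007,-0.0067],"angular": [0,0,0]}

```text
clock: 4.97
tcp_pos: [0.5148, 0.2154, 0.1583]
orientation: [0.0, -0.074, 0.997, -0.002]
wrist_force: [1.5, -6.9, 2.0]
finger_gap: 0.0106
```

Run:
```python
from plan import *
info()
```

```text
t 4.97 p [0.5148 0.2154 0.1583] x [-0.989 -0.147 -0.001] z [ 0.001 -0.003 -1.   ] j [ 0.25  0.3  -0.1   1.17 -0.    0.11] F [ 1.5 -6.9  2. ] gap 0.0106
```

>>> play_rows:
  steps:
    - {"claw": 255,"dp": [0,0.0074,-0.0063],"angular": [0,0,0]}
    - {"claw": 255,"dp": [0,0.0077,-0.0058],"angular": [0,0,0]}
    - {"claw": 255,"dp": [0,0.008,-0.0054],"angular": [0,0,0]}
    - {"claw": 255,"dp": [0,0.0083,-0.0049],"angular": [0,0,0]}
    - {"claw": 255,"dp": [0,0.0086,-0.0044],"angular": [0,0,0]}
    - {"claw": 255,"dp": [0,0.0088,-0.0039],"angular": [0,0,0]}
    - {"claw": 255,"dp": [0,0.0091,-0.0034],"angular": [0,0,0]}
    - {"claw": 255,"dp": [0,0.0092,-0.0029],"angular": [0,0,0]}

```text
clock: 5.63
tcp_pos: [0.5046, 0.2822, 0.1964]
orientation: [0.001, -0.074, 0.997, -0.001]
wrist_force: [-2.2, -5.6, 0.0]
finger_gap: 0.0107
```

Run:
```python
from plan import *
info()
```

```text
t 5.63 p [0.5046 0.2822 0.1964] x [-0.989 -0.147 -0.002] z [ 0.002 -0.002 -1.   ] j [ 0.37  0.32  0.02  1.27 -0.    0.22] F [-2.2 -5.6  0. ] gap 0.0107
```

>>> play_rows:
  steps:
    - {"claw": 255,"dp": [0,0.0094,-0.0024],"angular": [0,0,0]}
    - {"claw": 255,"dp": [0,0.0095,-0.0018],"angular": [0,0,0]}
    - {"claw": 255,"dp": [0,0.0096,-0.0013],"angular": [0,0,0]}
    - {"claw": 255,"dp": [0,0.0097,-0.0007],"angular": [0,0,0]}
    - {"claw": 255,"dp": [0,0.0097,-0.0002],"angular": [0,0,0]}
    - {"claw": 255,"dp": [0,0.0097,0.0004],"angular": [0,0,0]}
    - {"claw": 255,"dp": [0,0.0096,0.0009],"angular": [0,0,0]}
    - {"claw": 255,"dp": [0,0.0096,0.0014],"angular": [0,0,0]}

```text
clock: 6.3
tcp_pos: [0.4925, 0.3596, 0.1975]
orientation: [-0.001, -0.074, 0.997, 0.0]
wrist_force: [-2.4, -3.1, 2.2]
finger_gap: 0.0102
```

>>> play_rows:
  steps:
    - {"claw": 255,"dp": [0,0,0],"angular": [0,0,0]}
    - {"claw": 200,"dp": [0,0,0],"angular": [0,0,0]}
    - {"claw": 180,"dp": [0,0,0],"angular": [0,0,0]}
    - {"claw": 180,"dp": [0,0,0],"angular": [0,0,0]}
    - {"claw": 180,"dp": [0,0,0],"angular": [0,0,0]}
    - {"claw": 180,"dp": [0,0,-0.01],"angular": [0,0,0]}
    - {"claw": 180,"dp": [0,0,-0.02],"angular": [0,0,0]}
    - {"claw": 180,"dp": [0,0,-0.03],"angular": [0,0,0]}

```text
clock: 6.97
tcp_pos: [0.4924, 0.3575, 0.2558]
orientation: [-0.002, -0.074, 0.997, -0.001]
wrist_force: [0.4, 0.8, -0.2]
finger_gap: 0.0251
```

Run:
```python
from plan import *
info()
```

```text
t 6.97 p [0.4924 0.3575 0.2558] x [-0.989 -0.147  0.005] z [-0.005 -0.003 -1.   ] j [ 0.5   0.38  0.25  1.44 -0.    0.35] F [ 0.4  0.8 -0.2] gap 0.0251
```

Run:
```python
from plan import *
p,R=info()
p1=p+[0,0,.05]
n=np.array([-.568,-.101,.817]);n/=np.linalg.norm(n);a=np.radians(10);u=np.array([np.cos(a),np.sin(a),0]);u-=n*(u@n);u/=np.linalg.norm(u)
Rp=frame(-u,-n);print('u',u.round(3),'n',n.round(3))
G=np.array([.526,-.2125,.108])
W=np.array([.42,-.06,.29]);rows(p,R,p1,R,2)
rows(p1,R,W,Rp,16); rows(W,Rp,G+.12*n,Rp,8)
```

```text
t 6.97 p [0.4924 0.3575 0.2558] x [-0.989 -0.147  0.005] z [-0.005 -0.003 -1.   ] j [ 0.5   0.38  0.25  1.44 -0.    0.35] F [ 0.4  0.8 -0.2] gap 0.0251
u [0.805 0.141 0.577] n [-0.568 -0.101  0.817]
2 x dp [0.0001, -0.0, -0.025] ang [-0.0, 0.0, -0.0]
16 x dp [0.0087, -0.025, -0.0015] ang [-0.04, -2.22, -0.09]
8 x dp [0.0052, -0.0211, 0.0092] ang [0.0, -0.0, 0.0]
```

>>> play_rows:
  steps:
    - {"claw": 150,"dp": [0,0,-0.025],"angular": [0,0,0]}
    - {"claw": 100,"dp": [0,0,-0.025],"angular": [0,0,0]}
    - {"claw": 50,"dp": [0.0087,-0.025,-0.0015],"angular": [0,-2.22,-0.09]}
    - {"claw": 0,"dp": [0.0087,-0.025,-0.0015],"angular": [0,-2.22,-0.09]}
    - {"claw": 0,"dp": [0.0087,-0.025,-0.0015],"angular": [0,-2.22,-0.09]}
    - {"claw": 0,"dp": [0.0087,-0.025,-0.0015],"angular": [0,-2.22,-0.09]}
    - {"claw": 0,"dp": [0.0087,-0.025,-0.0015],"angular": [0,-2.22,-0.09]}
    - {"claw": 0,"dp": [0.0087,-0.025,-0.0015],"angular": [0,-2.22,-0.09]}

```text
clock: 7.63
tcp_pos: [0.4639, 0.201, 0.3122]
orientation: [0.117, -0.078, 0.99, 0.009]
wrist_force: [-0.5, -0.6, 0.1]
finger_gap: 0.0853
```

>>> play_rows:
  steps:
    - {"claw": 30,"dp": [0.0087,-0.025,-0.0015],"angular": [0,-2.22,-0.09]}
    - {"claw": 30,"dp": [0.0087,-0.025,-0.0015],"angular": [0,-2.22,-0.09]}
    - {"claw": 30,"dp": [0.0087,-0.025,-0.0015],"angular": [0,-2.22,-0.09]}
    - {"claw": 30,"dp": [0.0087,-0.025,-0.0015],"angular": [0,-2.22,-0.09]}
    - {"claw": 30,"dp": [0.0087,-0.025,-0.0015],"angular": [0,-2.22,-0.09]}
    - {"claw": 30,"dp": [0.0087,-0.025,-0.0015],"angular": [0,-2.22,-0.09]}
    - {"claw": 30,"dp": [0.0087,-0.025,-0.0015],"angular": [0,-2.22,-0.09]}
    - {"claw": 30,"dp": [0.0087,-0.025,-0.0015],"angular": [0,-2.22,-0.09]}

```text
clock: 8.3
tcp_pos: [0.428, -0.0072, 0.2993]
orientation: [0.269, -0.083, 0.959, 0.019]
wrist_force: [-0.3, -0.9, 0.5]
finger_gap: 0.0754
```

>>> play_rows:
  steps:
    - {"claw": 30,"dp": [0.0087,-0.025,-0.0015],"angular": [0,-2.22,-0.09]}
    - {"claw": 30,"dp": [0.0087,-0.025,-0.0015],"angular": [0,-2.22,-0.09]}
    - {"claw": 30,"dp": [0.0052,-0.0211,0.0092],"angular": [0,0,0]}
    - {"claw": 30,"dp": [0.0052,-0.0211,0.0092],"angular": [0,0,0]}
    - {"claw": 30,"dp": [0.0052,-0.0211,0.0092],"angular": [0,0,0]}
    - {"claw": 30,"dp": [0.0052,-0.0211,0.0092],"angular": [0,0,0]}
    - {"claw": 30,"dp": [0,0,0],"angular": [0,0,0]}
    - {"claw": 30,"dp": [0,0,0],"angular": [0,0,0]}

```text
clock: 8.97
tcp_pos: [0.4393, -0.142, 0.25]
orientation: [0.304, -0.081, 0.949, 0.023]
wrist_force: [-0.8, 0.9, 1.2]
finger_gap: 0.0754
```

Run:
```python
from plan import *
p,R=info()
n=np.array([-.568,-.101,.817]);n/=np.linalg.norm(n);a=np.radians(10);u=np.array([np.cos(a),np.sin(a),0]);u-=n*(u@n);u/=np.linalg.norm(u)
Rp=frame(-u,-n)
G=np.array([.526,-.2125,.108])
rows(p,R,G+.10*n,Rp,8)
a,_=shot('top','t4');b,_=shot('side','s4')
x=cv2.resize(a[110:235,165:295,::-1],None,fx=3.0,fy=3.0,interpolation=cv2.INTER_CUBIC)
y=cv2.resize(b[90:215,215:345,::-1],None,fx=3.0,fy=3.0,interpolation=cv2.INTER_CUBIC)
cv2.imwrite('pics/c4.png',np.hstack([x,y]))
```

```text
t 8.97 p [ 0.4393 -0.142   0.25  ] x [-0.802 -0.14  -0.58 ] z [ 0.573  0.093 -0.814] j [-0.85 -0.3  -0.65  0.86  0.51 -0.93] F [-0.8  0.9  1.2] gap 0.0754
8 x dp [0.0028, -0.0105, 0.0073] ang [-0.06, 0.03, -0.0]
```

View pics/c4.png

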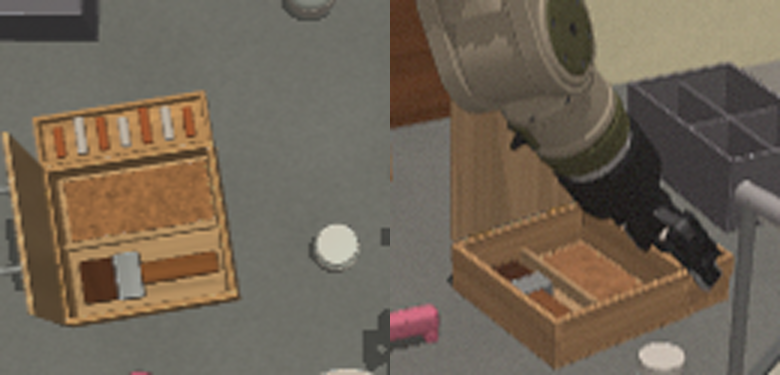

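The flap stands upright, and the cork bay (far bay, crop px (140,200)) is empty; the flat brush is in the near bay. I'll continue to the hover and measure the liner.

>>> play_rows:
  steps:
    - {"claw": 30,"dp": [0.0028,-0.0105,0.0073],"angular": [-0.06,0.03,0]}
    - {"claw": 30,"dp": [0.0028,-0.0105,0.0073],"angular": [-0.06,0.03,0]}
    - {"claw": 30,"dp": [0.0028,-0.0105,0.0073],"angular": [-0.06,0.03,0]}
    - {"claw": 30,"dp": [0.0028,-0.0105,0.0073],"angular": [-0.06,0.03,0]}
    - {"claw": 30,"dp": [0.0028,-0.0105,0.0073],"angular": [-0.06,0.03,0]}
    - {"claw": 30,"dp": [0.0028,-0.0105,0.0073],"angular": [-0.06,0.03,0]}
    - {"claw": 30,"dp": [0.0028,-0.0105,0.0073],"angular": [-0.06,0.03,0]}
    - {"claw": 30,"dp": [0.0028,-0.0105,0.0073],"angular": [-0.06,0.03,0]}

```text
clock: 9.73
tcp_pos: [0.4702, -0.2209, 0.1908]
orientation: [0.302, -0.085, 0.949, 0.026]
wrist_force: [0.5, 0.3, -0.0]
finger_gap: 0.0754
```

Run:
```python
from plan import *
from m import *
p,R=info()
P,im,ok=clouds('4')['top']
hsv=cv2.cvtColor(im,cv2.COLOR_RGB2HSV)
box=np.zeros(ok.shape,bool);box[158:192,180:242]=1
print('cork hsv',hsv[177,212],hsv[175,205],'wall',hsv[190,212])
k=(ok&box&(abs(P[...,2]-.011)<.007)).astype(np.uint8)
Q=P[k>0];print(len(Q),np.median(Q[:,2]),cv2.minAreaRect((Q[:,:2]*1000).astype(np.float32)))
# box walls top
k=ok&(abs(P[...,2]-.06)<.006)&(abs(P[...,0]-.54)<.18)&(abs(P[...,1]-.23)<.13);Q=P[k];r=cv2.minAreaRect((Q[:,:2]*1000).astype(np.float32));print(len(Q),r,cv2.boxPoints(r).round())
b,d=shot('side','s5');P=cloud('side',d)
k=(b.max(-1)<55)&(np.linalg.norm(P-p,axis=-1)<.08)
Q=P[k];L=(Q-p)@R.as_matrix();print('finger pts along z',len(Q),np.percentile(L[:,2],[90,95,98,99,100]).round(4))
far=L[L[:,2]>np.percentile(L[:,2],93)];print('tips in tool frame x,y',far.round(3).tolist()[:12])
x=cv2.resize(b[150:290,290:430,::-1],None,fx=4,fy=4,interpolation=cv2.INTER_CUBIC)
cv2.imwrite('pics/c5.png',x)
```

```text
t 9.73 p [ 0.4702 -0.2209  0.1908] x [-0.803 -0.146 -0.578] z [ 0.569  0.101 -0.816] j [-0.93 -0.09 -0.63  0.72  0.54 -1.02] F [ 0.5  0.3 -0. ] gap 0.0754
cork hsv [ 14 148 155] [ 13 148 153] wall [ 16 117 176]
1243 0.010526284712365719 ((551.2283935546875, 225.88418579101562), (121.21426391601562, 212.5342559814453), 8.647869110107422)
740 ((542.4545288085938, 234.71115112304688), (251.22476196289062, 207.0279083251953), 9.053448677062988) [[402. 317.]
 [435. 113.]
 [683. 152.]
 [650. 357.]]
finger pts along z 47 [-0.0334 -0.0316 -0.0302 -0.0274 -0.0246]
tips in tool frame x,y [[0.002, 0.039, -0.031], [0.0, 0.036, -0.032], [0.008, 0.037, -0.031], [0.004, -0.041, -0.025]]
```

View pics/c5.png

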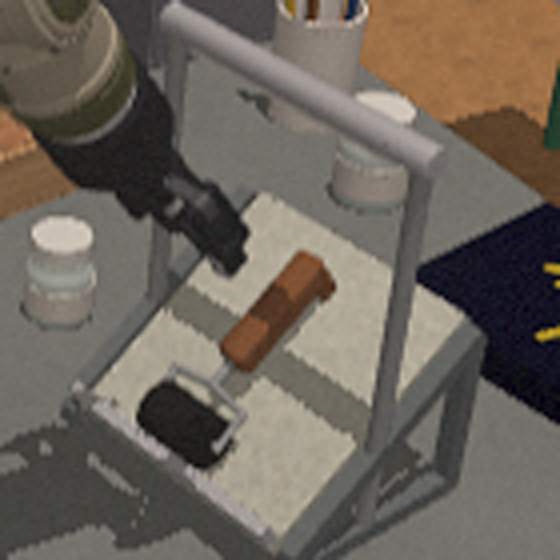

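With the jaws nearly open, the tips lie 0.025–0.032 m behind the stated TCP along the tool axis and are centred in y. So the offset runs along the tool, and the tips are about 0.016 m behind the TCP when shut. I'll advance accordingly.

Run:
```python
from plan import *
p,R=info()
n=np.array([-.568,-.101,.817]);n/=np.linalg.norm(n);a=np.radians(10);u=np.array([np.cos(a),np.sin(a),0]);u-=n*(u@n);u/=np.linalg.norm(u)
Rp=frame(-u,-n)
G=np.array([.526,-.2125,.108])
rows(p,R,G-.035*n,Rp,12)
```

```text
t 9.78 p [ 0.4704 -0.2223  0.1896] x [-0.804 -0.145 -0.577] z [ 0.569  0.1   -0.816] j [-0.93 -0.09 -0.63  0.72  0.54 -1.02] F [ 0.3 -2.9 -0.7] gap 0.0752
12 x dp [0.0001, -0.0, 0.0112] ang [-0.0, 0.0, 0.02]
```

>>> play_rows:
  steps:
    - {"claw": 30,"dp": [0,0,0.0112],"angular": [0,0,0]}
    - {"claw": 30,"dp": [0,0,0.0112],"angular": [0,0,0]}
    - {"claw": 30,"dp": [0,0,0.0112],"angular": [0,0,0]}
    - {"claw": 30,"dp": [0,0,0.0112],"angular": [0,0,0]}
    - {"claw": 30,"dp": [0,0,0.0112],"angular": [0,0,0]}
    - {"claw": 30,"dp": [0,0,0.0112],"angular": [0,0,0]}
    - {"claw": 30,"dp": [0,0,0.0112],"angular": [0,0,0]}
    - {"claw": 30,"dp": [0,0,0.0112],"angular": [0,0,0]}

```text
clock: 10.45
tcp_pos: [0.5213, -0.2112, 0.1178]
orientation: [0.302, -0.085, 0.949, 0.026]
wrist_force: [0.2, 0.5, 0.1]
finger_gap: 0.0757
```

>>> play_rows:
  steps:
    - {"claw": 30,"dp": [0,0,0.0112],"angular": [0,0,0]}
    - {"claw": 30,"dp": [0,0,0.0112],"angular": [0,0,0]}
    - {"claw": 30,"dp": [0,0,0.0112],"angular": [0,0,0]}
    - {"claw": 30,"dp": [0,0,0.0112],"angular": [0,0,0]}
    - {"claw": 60,"dp": [0,0,0],"angular": [0,0,0]}
    - {"claw": 90,"dp": [0,0,0],"angular": [0,0,0]}
    - {"claw": 120,"dp": [0,0,0],"angular": [0,0,0]}
    - {"claw": 140,"dp": [0,0,0],"angular": [0,0,0]}

```text
clock: 11.12
tcp_pos: [0.5463, -0.2078, 0.0814]
orientation: [0.302, -0.084, 0.949, 0.026]
wrist_force: [0.3, 0.4, 0.0]
finger_gap: 0.0386
```

Run:
```python
from plan import *
p,R=info()
b,d=shot('side','s6')
x=cv2.resize(b[150:290,290:430,::-1],None,fx=4,fy=4,interpolation=cv2.INTER_CUBIC)
cv2.imwrite('pics/c6.png',x)
```

```text
t 11.12 p [ 0.5463 -0.2078  0.0814] x [-0.803 -0.144 -0.578] z [ 0.57   0.1   -0.816] j [-0.77  0.13 -0.74  0.31  0.49 -0.84] F [0.3 0.4 0. ] gap 0.0386
```

View pics/c6.png

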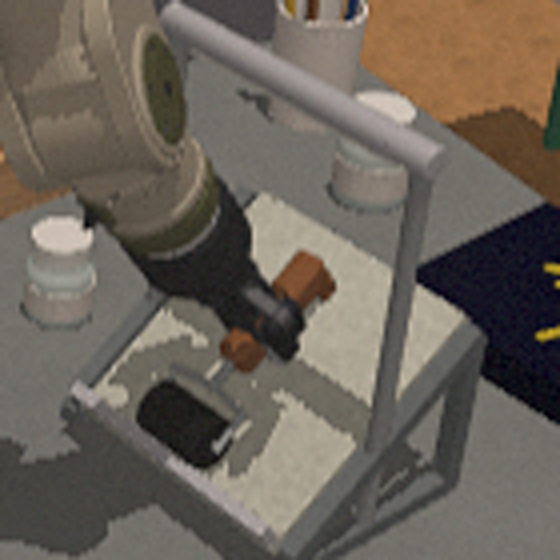

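The fingers straddle the handle at crop px (275,325), roughly x +20 of the roller, with the tips just short of the board. I'll close, then retreat along the normal.

>>> play_rows:
  steps:
    - {"claw": 255,"dp": [0,0,0],"angular": [0,0,0]}
    - {"claw": 255,"dp": [0,0,0],"angular": [0,0,0]}
    - {"claw": 255,"dp": [0,0,0],"angular": [0,0,0]}
    - {"claw": 255,"dp": [0,0,0],"angular": [0,0,0]}
    - {"claw": 255,"dp": [0,0,0],"angular": [0,0,0]}
    - {"claw": 255,"dp": [0,0,0],"angular": [0,0,0]}
    - {"claw": 255,"dp": [0,0,-0.003],"angular": [0,0,0]}
    - {"claw": 255,"dp": [0,0,-0.006],"angular": [0,0,0]}
  force: 50

```text
clock: 11.83
tcp_pos: [0.5406, -0.2085, 0.0875]
orientation: [0.302, -0.084, 0.949, 0.027]
wrist_force: [-1.2, -0.7, -1.6]
finger_gap: 0.0235
```

>>> play_rows:
  steps:
    - {"claw": 255,"dp": [0,0,-0.012],"angular": [0,0,0]}
    - {"claw": 255,"dp": [0,0,-0.018],"angular": [0,0,0]}
    - {"claw": 255,"dp": [0,0,-0.02],"angular": [0,0,0]}
    - {"claw": 255,"dp": [0,0,-0.02],"angular": [0,0,0]}
    - {"claw": 255,"dp": [0,0,-0.02],"angular": [0,0,0]}
    - {"claw": 255,"dp": [0,0,-0.02],"angular": [0,0,0]}
    - {"claw": 255,"dp": [0,0,-0.02],"angular": [0,0,0]}
    - {"claw": 255,"dp": [0,0,-0.01],"angular": [0,0,0]}

```text
clock: 12.5
tcp_pos: [0.4603, -0.2232, 0.2038]
orientation: [0.302, -0.084, 0.949, 0.026]
wrist_force: [1.5, -0.2, -2.1]
finger_gap: 0.0235
```

Run:
```python
from plan import *
p,R=info()
b,d=shot('side','s7');shot('top','t7')
P=cloud('side',d);hsv=cv2.cvtColor(b,cv2.COLOR_RGB2HSV);M=R.as_matrix()
near=(np.linalg.norm(P-p,axis=-1)<.15)&(d>0)
br=near&(hsv[...,1]>110)&(hsv[...,2]>40)&(hsv[...,0]<20)
L=(P[br]-p)@M;print('brown',len(L),np.percentile(L,[2,50,98],axis=0).round(4))
A=np.linalg.svd(L-L.mean(0))[2][0];print('axis in tool',A.round(3))
x=cv2.resize(b[110:280,270:440,::-1],None,fx=3.4,fy=3.4,interpolation=cv2.INTER_CUBIC)
cv2.imwrite('pics/c7.png',x)
```

```text
t 12.5 p [ 0.4603 -0.2232  0.2038] x [-0.804 -0.144 -0.578] z [ 0.569  0.099 -0.816] j [-0.95 -0.11 -0.62  0.77  0.55 -1.05] F [ 1.5 -0.2 -2.1] gap 0.0235
brown 251 [[-0.0618 -0.0484 -0.1106]
 [-0.0381 -0.0093 -0.042 ]
 [ 0.0254  0.0072 -0.0126]]
axis in tool [ 0.992 -0.022 -0.126]
```

View pics/c7.png

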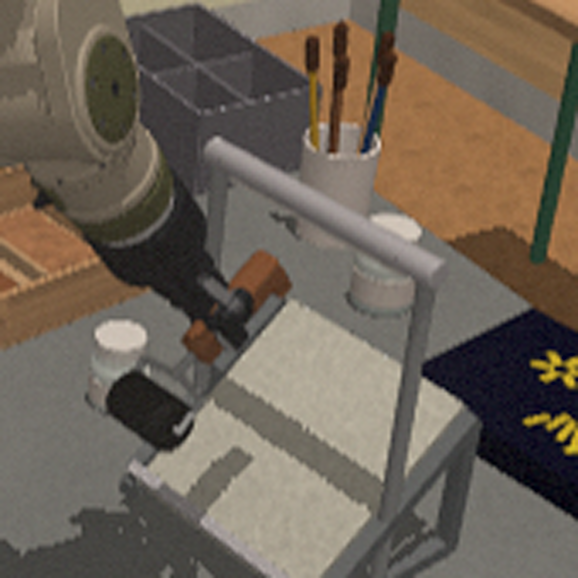

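The roller is held (gap 23.5 mm, about 2 N of weight) and lifted clear of the board. I'll measure its pose in the tool frame and the box pose for placing.

Run:
```python
from plan import *
from m import *
p=np.array([.4603,-.2232,.2038]);_,_,R=st();M=R.as_matrix()
C=clouds('7')
for n in C:
    P,im,ok=C[n];hsv=cv2.cvtColor(im,cv2.COLOR_RGB2HSV)
    L=(P-p)@M;near=ok&(abs(L[...,1])<.04)&(abs(L[...,0])<.12)&(L[...,2]>-.075)&(L[...,2]<.02)
    br=near&(hsv[...,1]>120)&(hsv[...,2]>40)&(hsv[...,0]<16)&(abs(L[...,1])<.022)
    Q=L[br];print(n,'brown',len(Q),np.percentile(Q,[1,50,99],axis=0).round(4).tolist())
    if len(Q)>20:
        # upper ridge: min z per x bin (toward the wrist)
        for lo in np.arange(-.07,.03,.01):
            q=Q[(Q[:,0]>lo)&(Q[:,0]<=lo+.01)]
            if len(q)>2:print('  x',round(lo+.005,3),'z5,50',np.percentile(q[:,2],[5,50,95]).round(4),'y',np.percentile(q[:,1],[5,95]).round(4))
    dk=near&(hsv[...,2]<50)&(L[...,0]>.045)
    Q=L[dk]
    if len(Q):print(n,'drum',len(Q),np.percentile(Q,[2,50,98],axis=0).round(4).tolist())
P,im,ok=C['top'];hsv=cv2.cvtColor(im,cv2.COLOR_RGB2HSV)
P4,im4,ok4=clouds('4')['top']
h4=cv2.cvtColor(im4,cv2.COLOR_RGB2HSV);box=np.zeros(ok.shape,np.uint8);box[155:195,178:242]=1
k=((box>0)&(h4[...,1]>132)&(h4[...,2]>110)&ok4&(abs(P4[...,2]-.011)<.008)).astype(np.uint8)
k=cv2.morphologyEx(k,cv2.MORPH_OPEN,np.ones((3,3),np.uint8))
nl,lab,stt,_=cv2.connectedComponentsWithStats(k);i=1+np.argmax(stt[1:,4]);Q=P4[lab==i];print('cork px',stt[i],cv2.minAreaRect((Q[:,:2]*1000).astype(np.float32)),Q.mean(0))
```

```text
top brown 193 [[-0.0654, -0.0112, -0.0498], [-0.0375, 0.0005, -0.0446], [0.0119, 0.0113, -0.0143]]
  x -0.065 z5,50 [-0.0458 -0.0314 -0.0144] y [-0.008   0.0096]
  x -0.055 z5,50 [-0.0477 -0.044  -0.0335] y [-0.0088  0.011 ]
  x -0.045 z5,50 [-0.0479 -0.0448 -0.0419] y [-0.0094  0.0113]
  x -0.035 z5,50 [-0.0482 -0.0452 -0.0387] y [-0.0089  0.0112]
  x -0.025 z5,50 [-0.0487 -0.0451 -0.0353] y [-0.008   0.0104]
  x -0.015 z5,50 [-0.0486 -0.0457 -0.0411] y [-0.0089  0.0108]
  x -0.005 z5,50 [-0.0488 -0.0461 -0.0415] y [-0.0116  0.0057]
  x 0.005 z5,50 [-0.0489 -0.0462 -0.0445] y [-0.0099  0.0041]
  x 0.015 z5,50 [-0.0473 -0.0456 -0.0437] y [-0.0095 -0.0036]
top drum 35 [[0.061, 0.0123, -0.0513], [0.079, 0.0232, -0.0456], [0.0915, 0.0269, -0.0313]]
side brown 231 [[-0.062, -0.0149, -0.0484], [-0.039, -0.0092, -0.0418], [0.026, 0.0074, -0.0121]]
  x -0.065 z5,50 [-0.0446 -0.0413 -0.0194] y [-0.0118  0.0024]
  x -0.055 z5,50 [-0.0469 -0.0394 -0.0124] y [-0.0137  0.0032]
  x -0.045 z5,50 [-0.0458 -0.0421 -0.0281] y [-0.0143  0.0046]
  x -0.035 z5,50 [-0.0482 -0.0423 -0.0275] y [-0.0131  0.0052]
  x 0.005 z5,50 [-0.047  -0.0447 -0.0417] y [-0.0028  0.0071]
  x 0.015 z5,50 [-0.048  -0.0426 -0.0268] y [-0.0132  0.0051]
  x 0.025 z5,50 [-0.047  -0.0412 -0.0292] y [-0.0122  0.003 ]
side drum 334 [[0.0636, -0.0304, -0.0493], [0.0825, -0.0116, -0.043], [0.098, 0.0229, -0.0141]]
cork px [186 164  50  26 901] ((556.755859375, 238.973876953125), (73.85687255859375, 175.69793701171875), 8.497653007507324) [0.55691577 0.23946645 0.01101123]
```

Cork rectangle: 73.9 × 175.7 mm, centre (0.557, 0.239), azimuth 8.5°. That matches the description exactly. In the tool frame the roller centre is at (0.017, 0, −0.030). Planning the carry.

```bash
cat >> plan.py <<'E'
def path(p0,R0,p1,R1,N,every=4):
    A=T(p0,R0);Lg=np.real(logm(np.linalg.inv(A)@T(p1,R1)))
    for i in range(every,N,every):
        B=A@expm(Lg*i/N);print('   ',i,B[:3,3].round(3),'tip-of-handle',(B@[-.065,0,-.035,1])[:3].round(3),'drum',(B@[.099,0,-.02,1])[:3].round(3))
E
python3 - <<'E'
from plan import *
p,R=info()
z=R.as_matrix()[:,2];pA=p-.1*z;pB=np.array([.39,-.03,.30]);pC=np.array([.5543,.2558,.16]);RC=az(278.5)
rows(p,R,pA,R,4);rows(pA,R,pB,R,8);rows(pB,R,pC,RC,20);path(pB,R,pC,RC,20)
E
```

```text
t 12.6 p [ 0.4609 -0.2239  0.2036] x [-0.803 -0.144 -0.578] z [ 0.57   0.098 -0.816] j [-0.95 -0.11 -0.62  0.77  0.55 -1.05] F [-0.4 -0.8 -0.8] gap 0.0233
4 x dp [-0.0, 0.0, -0.025] ang [-0.0, -0.0, -0.0]
8 x dp [-0.0033, 0.0254, -0.0] ang [-0.0, -0.0, -0.0]
20 x dp [-0.0152, 0.0038, 0.0123] ang [-1.37, 1.39, -4.27]
    4 [0.46  0.006 0.291] tip-of-handle [0.493 0.029 0.353] drum [ 0.376 -0.04   0.261]
    8 [0.515 0.059 0.273] tip-of-handle [0.544 0.098 0.329] drum [ 0.447 -0.013  0.255]
    12 [0.551 0.124 0.244] tip-of-handle [0.57  0.176 0.293] drum [0.506 0.033 0.24 ]
    16 [0.564 0.192 0.206] tip-of-handle [0.57  0.252 0.247] drum [0.548 0.093 0.215]
```

>>> play_rows:
  steps:
    - {"claw": 255,"dp": [0,0,-0.025],"angular": [0,0,0]}
    - {"claw": 255,"dp": [0,0,-0.025],"angular": [0,0,0]}
    - {"claw": 255,"dp": [0,0,-0.025],"angular": [0,0,0]}
    - {"claw": 255,"dp": [0,0,-0.025],"angular": [0,0,0]}
    - {"claw": 255,"dp": [-0.0033,0.0254,0],"angular": [0,0,0]}
    - {"claw": 255,"dp": [-0.0033,0.0254,0],"angular": [0,0,0]}
    - {"claw": 255,"dp": [-0.0033,0.0254,0],"angular": [0,0,0]}
    - {"claw": 255,"dp": [-0.0033,0.0254,0],"angular": [0,0,0]}

```text
clock: 13.27
tcp_pos: [0.3966, -0.13, 0.29]
orientation: [0.301, -0.083, 0.95, 0.027]
wrist_force: [0.4, -0.8, -1.6]
finger_gap: 0.0232
```

>>> play_rows:
  steps:
    - {"claw": 255,"dp": [-0.0033,0.0254,0],"angular": [0,0,0]}
    - {"claw": 255,"dp": [-0.0033,0.0254,0],"angular": [0,0,0]}
    - {"claw": 255,"dp": [-0.0033,0.0254,0],"angular": [0,0,0]}
    - {"claw": 255,"dp": [-0.0033,0.0254,0],"angular": [0,0,0]}
    - {"claw": 255,"dp": [0,0,0],"angular": [0,0,0]}
    - {"claw": 255,"dp": [0,0,0],"angular": [0,0,0]}
    - {"claw": 255,"dp": [0,0,0],"angular": [0,0,0]}
    - {"claw": 255,"dp": [0,0,0],"angular": [0,0,0]}

```text
clock: 13.93
tcp_pos: [0.39, -0.0297, 0.2981]
orientation: [0.301, -0.083, 0.949, 0.026]
wrist_force: [-0.1, -0.1, -2.1]
finger_gap: 0.0229
```

Run:
```python
from plan import *
p,R=info()
pC=np.array([.5558,.2459,.16]);RC=az(278.5)
rows(p,R,pC,RC,22);path(p,R,pC,RC,22)
```

```text
t 13.93 p [ 0.39   -0.0297  0.2981] x [-0.804 -0.143 -0.577] z [ 0.568  0.101 -0.817] j [-0.66 -0.55 -0.66  1.02  0.44 -0.74] F [-0.1 -0.1 -2.1] gap 0.0229
22 x dp [-0.0135, 0.003, 0.011] ang [-1.23, 1.27, -3.88]
    4 [0.453 0.    0.29 ] tip-of-handle [0.487 0.022 0.353] drum [ 0.368 -0.043  0.259]
    8 [0.505 0.045 0.275] tip-of-handle [0.535 0.081 0.332] drum [ 0.433 -0.023  0.255]
    12 [0.542 0.1   0.251] tip-of-handle [0.565 0.148 0.302] drum [0.49  0.014 0.243]
    16 [0.562 0.16  0.22 ] tip-of-handle [0.573 0.217 0.264] drum [0.535 0.062 0.224]
    20 [0.562 0.218 0.181] tip-of-handle [0.56  0.282 0.219] drum [0.563 0.119 0.196]
```

>>> play_rows:
  steps:
    - {"claw": 255,"dp": [-0.0135,0.003,0.011],"angular": [-1.23,1.27,-3.88]}
    - {"claw": 255,"dp": [-0.0135,0.003,0.011],"angular": [-1.23,1.27,-3.88]}
    - {"claw": 255,"dp": [-0.0135,0.003,0.011],"angular": [-1.23,1.27,-3.88]}
    - {"claw": 255,"dp": [-0.0135,0.003,0.011],"angular": [-1.23,1.27,-3.88]}
    - {"claw": 255,"dp": [-0.0135,0.003,0.011],"angular": [-1.23,1.27,-3.88]}
    - {"claw": 255,"dp": [-0.0135,0.003,0.011],"angular": [-1.23,1.27,-3.88]}
    - {"claw": 255,"dp": [-0.0135,0.003,0.011],"angular": [-1.23,1.27,-3.88]}
    - {"claw": 255,"dp": [-0.0135,0.003,0.011],"angular": [-1.23,1.27,-3.88]}

```text
clock: 14.6
tcp_pos: [0.5067, 0.0448, 0.2744]
orientation: [0.204, -0.362, 0.909, 0.018]
wrist_force: [-0.2, -0.9, -1.2]
finger_gap: 0.0232
```

>>> play_rows:
  steps:
    - {"claw": 255,"dp": [-0.0135,0.003,0.011],"angular": [-1.23,1.27,-3.88]}
    - {"claw": 255,"dp": [-0.0135,0.003,0.011],"angular": [-1.23,1.27,-3.88]}
    - {"claw": 255,"dp": [-0.0135,0.003,0.011],"angular": [-1.23,1.27,-3.88]}
    - {"claw": 255,"dp": [-0.0135,0.003,0.011],"angular": [-1.23,1.27,-3.88]}
    - {"claw": 255,"dp": [-0.0135,0.003,0.011],"angular": [-1.23,1.27,-3.88]}
    - {"claw": 255,"dp": [-0.0135,0.003,0.011],"angular": [-1.23,1.27,-3.88]}
    - {"claw": 255,"dp": [0,0,0],"angular": [0,0,0]}
    - {"claw": 255,"dp": [0,0,0],"angular": [0,0,0]}

```text
clock: 15.27
tcp_pos: [0.555, 0.1299, 0.2346]
orientation: [0.12, -0.549, 0.827, 0.011]
wrist_force: [-0.8, 0.1, -2.0]
finger_gap: 0.0229
```

Run:
```python
from plan import *
p,R=info()
pC=np.array([.5558,.2459,.16]);RC=az(278.5)
rows(p,R,pC,RC,8);path(p,R,pC,RC,8,2)
```

```text
t 15.27 p [0.555  0.1299 0.2346] x [-0.368 -0.906 -0.21 ] z [ 0.186  0.15  -0.971] j [ 0.    0.12 -0.18  1.09  0.15 -1.15] F [-0.8  0.1 -2. ] gap 0.0229
8 x dp [-0.0134, 0.003, 0.0108] ang [-1.21, 1.26, -3.89]
    2 [0.562 0.16  0.218] tip-of-handle [0.574 0.218 0.263] drum [0.535 0.063 0.223]
    4 [0.565 0.19  0.2  ] tip-of-handle [0.57  0.251 0.241] drum [0.551 0.09  0.21 ]
    6 [0.563 0.219 0.181] tip-of-handle [0.56  0.282 0.219] drum [0.563 0.119 0.196]
```

>>> play_rows:
  steps:
    - {"claw": 255,"dp": [-0.0134,0.003,0.0108],"angular": [-1.21,1.26,-3.89]}
    - {"claw": 255,"dp": [-0.0134,0.003,0.0108],"angular": [-1.21,1.26,-3.89]}
    - {"claw": 255,"dp": [-0.0134,0.003,0.0108],"angular": [-1.21,1.26,-3.89]}
    - {"claw": 255,"dp": [-0.0134,0.003,0.0108],"angular": [-1.21,1.26,-3.89]}
    - {"claw": 255,"dp": [-0.0134,0.003,0.0108],"angular": [-1.21,1.26,-3.89]}
    - {"claw": 255,"dp": [-0.0134,0.003,0.0108],"angular": [-1.21,1.26,-3.89]}
    - {"claw": 255,"dp": [-0.0134,0.003,0.0108],"angular": [-1.21,1.26,-3.89]}
    - {"claw": 255,"dp": [-0.0134,0.003,0.0108],"angular": [-1.21,1.26,-3.89]}

```text
clock: 15.93
tcp_pos: [0.5566, 0.2452, 0.1613]
orientation: [-0.001, 0.758, -0.653, 0.002]
wrist_force: [0.5, 0.8, -1.8]
finger_gap: 0.0231
```

Run:
```python
from plan import *
p,R=info()
RC=az(278.5);pD=np.array([.5558,.2459,.075]);pE=np.array([.5543,.2558,.055])
rows(p,R,pD,RC,8);rows(pD,RC,pE,RC,4)
a,da=shot('top','t8');b,d=shot('side','s8')
x=cv2.resize(b[80:220,200:360,::-1],None,fx=4,fy=4,interpolation=cv2.INTER_CUBIC)
cv2.imwrite('pics/c8.png',x)
P=cloud('side',d);M=R.as_matrix();L=(P-p)@M;hsv=cv2.cvtColor(b,cv2.COLOR_RGB2HSV)
k=(d>0)&(abs(L[...,0])<.12)&(abs(L[...,1])<.04)&(L[...,2]>-.06)&(L[...,2]<.02)
dk=k&(hsv[...,2]<50)&(L[...,0]>.045);print('drum',dk.sum(),np.percentile(L[dk],[2,50,98],axis=0).round(4).tolist())
```

```text
t 15.93 p [0.5566 0.2452 0.1613] x [ 0.148 -0.989  0.002] z [ 0.004 -0.001 -1.   ] j [ 0.28  0.39  0.03  1.21 -0.   -1.44] F [ 0.5  0.8 -1.8] gap 0.0231
8 x dp [-0.0001, 0.0001, 0.0108] ang [-0.03, -0.01, 0.0]
4 x dp [-0.0025, 0.0, 0.005] ang [0.0, 0.0, 0.0]
drum 205 [[0.0675, -0.0265, -0.0471], [0.0926, 0.0071, -0.0328], [0.1008, 0.0292, -0.0112]]
```

View pics/c8.png

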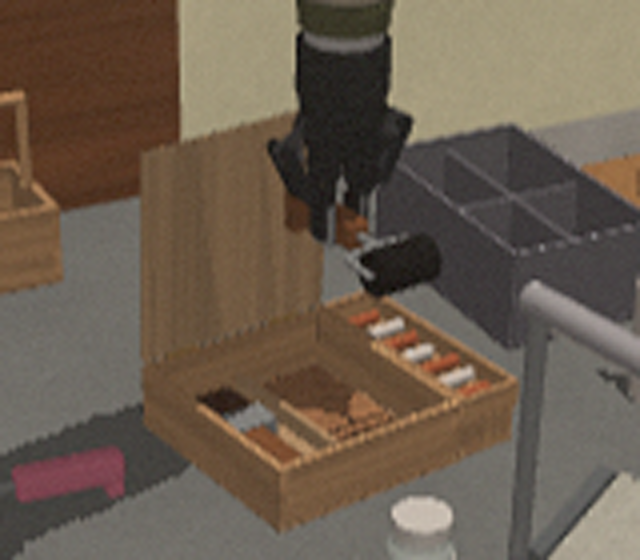

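The roller hangs level over the cork bay (crop px (380,250)), clear of the upright flap. Lowering.

>>> play_rows:
  steps:
    - {"claw": 255,"dp": [0,0,0.0108],"angular": [0,0,0]}
    - {"claw": 255,"dp": [0,0,0.0108],"angular": [0,0,0]}
    - {"claw": 255,"dp": [0,0,0.0108],"angular": [0,0,0]}
    - {"claw": 255,"dp": [0,0,0.0108],"angular": [0,0,0]}
    - {"claw": 255,"dp": [0,0,0.0108],"angular": [0,0,0]}
    - {"claw": 255,"dp": [0,0,0.0108],"angular": [0,0,0]}
    - {"claw": 255,"dp": [0,0,0.0108],"angular": [0,0,0]}
    - {"claw": 255,"dp": [0,0,0.0108],"angular": [0,0,0]}

```text
clock: 16.7
tcp_pos: [0.5558, 0.2461, 0.0741]
orientation: [-0.001, 0.758, -0.652, 0.002]
wrist_force: [-0.2, 0.1, -1.7]
finger_gap: 0.0232
```

>>> play_rows:
  steps:
    - {"claw": 255,"dp": [-0.0025,0,0.005],"angular": [0,0,0]}
    - {"claw": 255,"dp": [-0.0025,0,0.005],"angular": [0,0,0]}
    - {"claw": 255,"dp": [-0.0025,0,0.005],"angular": [0,0,0]}
    - {"claw": 255,"dp": [-0.0025,0,0.005],"angular": [0,0,0]}
    - {"claw": 255,"dp": [0,0,0],"angular": [0,0,0]}
    - {"claw": 255,"dp": [0,0,0],"angular": [0,0,0]}
    - {"claw": 255,"dp": [0,0,0],"angular": [0,0,0]}
    - {"claw": 255,"dp": [0,0,0],"angular": [0,0,0]}

```text
clock: 17.37
tcp_pos: [0.5549, 0.2562, 0.0557]
orientation: [-0.001, 0.758, -0.652, 0.002]
wrist_force: [0.3, 0.6, -1.6]
finger_gap: 0.0233
```

Run:
```python
from plan import *
p,R=info()
RC=az(278.5);pE=np.array([.5542,.2566,.005])
rows(p,R,pE,RC,12)
```

```text
t 17.37 p [0.5549 0.2562 0.0557] x [ 0.149 -0.989  0.001] z [ 0.005 -0.001 -1.   ] j [ 0.3   0.47 -0.12  0.98 -0.   -1.42] F [ 0.3  0.6 -1.6] gap 0.0233
12 x dp [-0.0, 0.0001, 0.0042] ang [-0.02, -0.01, 0.01]
```

Twelve rows down to z ≈ 0.005, then 1 mm feelers.

>>> play_rows:
  steps:
    - {"claw": 255,"dp": [0,0.0001,0.0042],"angular": [0,0,0]}
    - {"claw": 255,"dp": [0,0.0001,0.0042],"angular": [0,0,0]}
    - {"claw": 255,"dp": [0,0.0001,0.0042],"angular": [0,0,0]}
    - {"claw": 255,"dp": [0,0.0001,0.0042],"angular": [0,0,0]}
    - {"claw": 255,"dp": [0,0.0001,0.0042],"angular": [0,0,0]}
    - {"claw": 255,"dp": [0,0.0001,0.0042],"angular": [0,0,0]}
    - {"claw": 255,"dp": [0,0.0001,0.0042],"angular": [0,0,0]}
    - {"claw": 255,"dp": [0,0.0001,0.0042],"angular": [0,0,0]}

```text
clock: 18.03
tcp_pos: [0.5538, 0.256, 0.0211]
orientation: [-0.001, 0.758, -0.652, 0.002]
wrist_force: [0.4, 0.0, -1.2]
finger_gap: 0.0232
```

>>> play_rows:
  steps:
    - {"claw": 255,"dp": [0,0,0.0042],"angular": [0,0,0]}
    - {"claw": 255,"dp": [0,0,0.0042],"angular": [0,0,0]}
    - {"claw": 255,"dp": [0,0,0.003],"angular": [0,0,0]}
    - {"claw": 255,"dp": [0,0,0.003],"angular": [0,0,0]}
    - {"claw": 255,"dp": [0,0,0],"angular": [0,0,0]}
    - {"claw": 255,"dp": [0,0,0],"angular": [0,0,0]}
    - {"claw": 255,"dp": [0,0,0],"angular": [0,0,0]}
    - {"claw": 255,"dp": [0,0,0],"angular": [0,0,0]}

```text
clock: 18.7
tcp_pos: [0.5541, 0.2561, 0.0075]
orientation: [-0.001, 0.758, -0.652, 0.002]
wrist_force: [0.7, -1.0, -2.6]
finger_gap: 0.0237
```

>>> play_rows:
  steps:
    - {"claw": 255,"dp": [0,0,0.001],"angular": [0,0,0]}
    - {"claw": 255,"dp": [0,0,0],"angular": [0,0,0]}
    - {"claw": 255,"dp": [0,0,0.001],"angular": [0,0,0]}
    - {"claw": 255,"dp": [0,0,0],"angular": [0,0,0]}
    - {"claw": 255,"dp": [0,0,0.001],"angular": [0,0,0]}
    - {"claw": 255,"dp": [0,0,0],"angular": [0,0,0]}
    - {"claw": 255,"dp": [0,0,0],"angular": [0,0,0]}
    - {"claw": 255,"dp": [0,0,0],"angular": [0,0,0]}

```text
clock: 19.37
tcp_pos: [0.5539, 0.256, 0.0042]
orientation: [-0.001, 0.758, -0.652, 0.002]
wrist_force: [-0.2, -0.1, -1.7]
finger_gap: 0.0228
```

>>> play_rows:
  steps:
    - {"claw": 255,"dp": [0,0,0.001],"angular": [0,0,0]}
    - {"claw": 255,"dp": [0,0,0],"angular": [0,0,0]}
    - {"claw": 255,"dp": [0,0,0.001],"angular": [0,0,0]}
    - {"claw": 255,"dp": [0,0,0],"angular": [0,0,0]}
    - {"claw": 255,"dp": [0,0,0],"angular": [0,0,0]}
    - {"claw": 255,"dp": [0,0,0],"angular": [0,0,0]}
    - {"claw": 255,"dp": [0,0,0],"angular": [0,0,0]}
    - {"claw": 255,"dp": [0,0,0],"angular": [0,0,0]}

```text
clock: 20.03
tcp_pos: [0.5542, 0.256, 0.0034]
orientation: [-0.001, 0.758, -0.652, 0.002]
wrist_force: [-1.2, -2.0, 7.4]
finger_gap: 0.0232
```

Run:
```python
from plan import *
for i in range(1):
    p,R=info()
b,d=shot('side','s9');P=cloud('side',d);M=R.as_matrix();L=(P-p)@M;hsv=cv2.cvtColor(b,cv2.COLOR_RGB2HSV)
k=(d>0)&(L[...,0]>.06)&(L[...,0]<.115)&(abs(L[...,1])<.045)&(P[...,2]>.012)&(hsv[...,2]<50)
print('drum world z',k.sum(),np.percentile(P[k][:,2],[2,50,98]).round(4));info()
```

```text
t 20.03 p [0.5542 0.256  0.0034] x [ 0.149 -0.989  0.001] z [ 0.005 -0.001 -1.   ] j [ 0.3   0.51 -0.19  0.86 -0.   -1.42] F [-1.2 -2.   7.4] gap 0.0232
drum world z 67 [0.0357 0.0487 0.055 ]
t 20.08 p [0.5542 0.256  0.0034] x [ 0.149 -0.989  0.001] z [ 0.005 -0.001 -1.   ] j [ 0.3   0.51 -0.19  0.86 -0.   -1.42] F [-1.8 -3.2  7.1] gap 0.0231
```

Contact: the wrist force rose from −1.8 to +7 N. I'll ease the grip so the roller settles, then open slowly.

>>> play_rows:
  steps:
    - {"claw": 255,"dp": [0,0,0],"angular": [0,0,0]}
    - {"claw": 255,"dp": [0,0,0],"angular": [0,0,0]}
    - {"claw": 190,"dp": [0,0,0],"angular": [0,0,0]}
    - {"claw": 188,"dp": [0,0,0],"angular": [0,0,0]}
    - {"claw": 186,"dp": [0,0,0],"angular": [0,0,0]}
    - {"claw": 184,"dp": [0,0,0],"angular": [0,0,0]}
    - {"claw": 182,"dp": [0,0,0],"angular": [0,0,0]}
    - {"claw": 180,"dp": [0,0,0],"angular": [0,0,0]}
  force: 20

```text
clock: 20.75
tcp_pos: [0.5543, 0.2561, 0.0024]
orientation: [-0.001, 0.758, -0.652, 0.002]
wrist_force: [0.2, -0.3, 0.3]
finger_gap: 0.025
```

>>> play_rows:
  steps:
    - {"claw": 175,"dp": [0,0,0],"angular": [0,0,0]}
    - {"claw": 170,"dp": [0,0,0],"angular": [0,0,0]}
    - {"claw": 160,"dp": [0,0,0],"angular": [0,0,0]}
    - {"claw": 150,"dp": [0,0,0],"angular": [0,0,0]}
    - {"claw": 145,"dp": [0,0,0],"angular": [0,0,0]}
    - {"claw": 140,"dp": [0,0,0],"angular": [0,0,0]}
    - {"claw": 140,"dp": [0,0,0],"angular": [0,0,0]}
    - {"claw": 140,"dp": [0,0,0],"angular": [0,0,0]}

```text
clock: 21.42
tcp_pos: [0.5539, 0.256, 0.0022]
orientation: [-0.001, 0.758, -0.652, 0.002]
wrist_force: [0.1, -0.3, 0.6]
finger_gap: 0.0384
```

>>> play_rows:
  steps:
    - {"claw": 140,"dp": [0,0,-0.005],"angular": [0,0,0]}
    - {"claw": 140,"dp": [0,0,-0.01],"angular": [0,0,0]}
    - {"claw": 140,"dp": [0,0,-0.02],"angular": [0,0,0]}
    - {"claw": 140,"dp": [0,0,-0.035],"angular": [0,0,0]}
    - {"claw": 140,"dp": [0,0,-0.04],"angular": [0,0,0]}
    - {"claw": 140,"dp": [0,0,-0.04],"angular": [0,0,0]}
    - {"claw": 140,"dp": [0,0,-0.04],"angular": [0,0,0]}
    - {"claw": 140,"dp": [0,0,-0.04],"angular": [0,0,0]}

```text
clock: 22.08
tcp_pos: [0.5526, 0.256, 0.2356]
orientation: [-0.002, 0.758, -0.652, 0.002]
wrist_force: [1.6, 0.1, 0.4]
finger_gap: 0.0386
```

Run:
```python
from plan import *
p,R=info()
p1=np.array([.40,.05,.32]);R1=az(188.5);rows(p,R,p1,R1,16);path(p,R,p1,R1,16)
# direct plan to above flap handle
```

```text
t 22.08 p [0.5526 0.256  0.2356] x [ 0.149 -0.989  0.001] z [ 0.005 -0.    -1.   ] j [ 0.3   0.37  0.19  1.38 -0.   -1.42] F [1.6 0.1 0.4] gap 0.0386
16 x dp [0.0178, 0.0009, -0.0053] ang [-0.02, 0.01, 5.63]
    4 [0.549 0.185 0.257] tip-of-handle [0.565 0.249 0.292] drum [0.525 0.089 0.277]
    8 [0.519 0.121 0.278] tip-of-handle [0.558 0.174 0.313] drum [0.46  0.042 0.298]
    12 [0.467 0.074 0.299] tip-of-handle [0.522 0.107 0.334] drum [0.382 0.023 0.319]
```

>>> play_rows:
  steps:
    - {"claw": 140,"dp": [0.0178,0.0009,-0.0053],"angular": [0,0,5.63]}
    - {"claw": 140,"dp": [0.0178,0.0009,-0.0053],"angular": [0,0,5.63]}
    - {"claw": 140,"dp": [0.0178,0.0009,-0.0053],"angular": [0,0,5.63]}
    - {"claw": 140,"dp": [0.0178,0.0009,-0.0053],"angular": [0,0,5.63]}
    - {"claw": 140,"dp": [0.0178,0.0009,-0.0053],"angular": [0,0,5.63]}
    - {"claw": 140,"dp": [0.0178,0.0009,-0.0053],"angular": [0,0,5.63]}
    - {"claw": 140,"dp": [0.0178,0.0009,-0.0053],"angular": [0,0,5.63]}
    - {"claw": 140,"dp": [0.0178,0.0009,-0.0053],"angular": [0,0,5.63]}

```text
clock: 22.75
tcp_pos: [0.5188, 0.1205, 0.2759]
orientation: [0.002, -0.448, 0.894, -0.001]
wrist_force: [-0.5, -0.5, 1.5]
finger_gap: 0.0386
```

>>> play_rows:
  steps:
    - {"claw": 140,"dp": [0.0178,0.0009,-0.0053],"angular": [0,0,5.63]}
    - {"claw": 140,"dp": [0.0178,0.0009,-0.0053],"angular": [0,0,5.63]}
    - {"claw": 140,"dp": [0.0178,0.0009,-0.0053],"angular": [0,0,5.63]}
    - {"claw": 140,"dp": [0.0178,0.0009,-0.0053],"angular": [0,0,5.63]}
    - {"claw": 140,"dp": [0.0178,0.0009,-0.0053],"angular": [0,0,5.63]}
    - {"claw": 140,"dp": [0.0178,0.0009,-0.0053],"angular": [0,0,5.63]}
    - {"claw": 140,"dp": [0.0178,0.0009,-0.0053],"angular": [0,0,5.63]}
    - {"claw": 140,"dp": [0.0178,0.0009,-0.0053],"angular": [0,0,5.63]}

```text
clock: 23.42
tcp_pos: [0.3987, 0.0495, 0.3179]
orientation: [0.003, -0.071, 0.997, -0.001]
wrist_force: [-0.3, -0.6, 1.0]
finger_gap: 0.0386
```

Run:
```python
from plan import *
p,R=info()
a,da=shot('top','t10');b,db=shot('side','s10')
xh=np.array([np.cos(np.radians(8.5)),np.sin(np.radians(8.5)),0]);yh=np.array([-xh[1],xh[0],0]);c=np.array([.5568,.239,.011])
for n,im,d in(('top',a,da),('side',b,db)):
    P=cloud(n,d)-c;X=P@xh;Y=P@yh;Z=P[...,2];hsv=cv2.cvtColor(im,cv2.COLOR_RGB2HSV)
    k=(d>0)&(abs(X)<.036)&(abs(Y)<.088)&(Z>.006)&(Z<.06)
    dk=k&(hsv[...,2]<60)&(hsv[...,1]<120);br=k&(hsv[...,1]>120)&(Y>-.03)
    for t,m in(('drum',dk),('handle',br)):
        if m.sum():print(n,t,m.sum(),*[np.percentile(v[m],[2,50,98]).round(4) for v in(X,Y,Z)])
    q=br
    for lo in np.arange(-.03,.09,.02):
        w=q&(Y>lo)&(Y<lo+.02)
        if w.sum()>3:print('   Y',round(lo+.01,2),'topz',np.percentile(Z[w],90).round(4),'x',np.percentile(X[w],[5,95]).round(4))
# flap angle from side view: points on the underside
P=cloud('side',db);bo=np.array([.5123,.2323,0]);Q=P-bo;X=Q@xh;Y=Q@yh;Z=P[...,2]
k=(db>0)&(abs(X)<.09)&(Y>.06)&(Y<.14)&(Z>.08)&(Z<.27)
A=np.polyfit(Z[k]-.06,Y[k],1);print('flap',k.sum(),'slope dy/dz',A,'max z',np.percentile(Z[k],99.5),'theta',np.pi/2+np.arctan(A[0]))
y=cv2.resize(b[80:220,200:360,::-1],None,fx=3,fy=3,interpolation=cv2.INTER_CUBIC);cv2.imwrite('pics/c10.png',y)
```

```text
t 23.42 p [0.3987 0.0495 0.3179] x [-0.99  -0.142 -0.005] z [ 0.005 -0.001 -1.   ] j [-0.08 -0.04 -0.11  1.49 -0.   -0.22] F [-0.3 -0.6  1. ] gap 0.0386
top drum 95 [-0.0045  0.0118  0.0273] [-0.0822 -0.0654 -0.0462] [0.0272 0.0376 0.0435]
top handle 196 [-0.0136 -0.002   0.015 ] [-0.0103  0.0335  0.0776] [0.008  0.0364 0.0423]
   Y -0.02 topz 0.0363 x [-0.0101  0.0039]
   Y 0.0 topz 0.0412 x [-0.0118  0.0103]
   Y 0.02 topz 0.0407 x [-0.0177  0.0111]
   Y 0.04 topz 0.0413 x [-0.0124  0.0092]
   Y 0.06 topz 0.0411 x [-0.0117  0.0111]
   Y 0.08 topz 0.0395 x [-0.0115  0.0094]
side drum 75 [-0.0277 -0.0078  0.0263] [-0.0793 -0.0689 -0.0542] [0.0246 0.0374 0.0421]
side handle 186 [-0.012  -0.0061  0.0136] [-0.0127  0.0292  0.0815] [0.009  0.034  0.0429]
   Y -0.02 topz 0.039 x [-0.01    0.0075]
   Y 0.0 topz 0.0391 x [-0.0103  0.0126]
   Y 0.02 topz 0.0398 x [-0.0116  0.0093]
   Y 0.04 topz 0.0398 x [-0.0108  0.0096]
   Y 0.06 topz 0.0395 x [-0.0132  0.0072]
   Y 0.08 topz 0.0452 x [-0.0109  0.035 ]
flap 1759 slope dy/dz [-0.05624241  0.09737768] max z 0.2599125107979059 theta 1.514613109416423
```

The roller lies flat and centred: y extent −0.082 to +0.081 m, x within about 1 mm, handle top level. The flap is at 1.515 rad. Now back to the handle.

Run:
```python
from plan import *
p,R=info()
R1=az(188.5);p1=np.array([.4925,.3594,.31]);rows(p,R,p1,R1,14)
ths=np.linspace(1.51,0,32);f=lambda th:np.array([-165*np.cos(th)+42*np.sin(th),165*np.sin(th)+42*np.cos(th)])
D=np.diff([f(t) for t in ths],axis=0)
print([[float(round(d[0]/1000,4)),float(round(-d[1]/1000,4))] for d in D])
print('total',f(0)-f(1.51))
```

```text
t 23.52 p [0.3979 0.0497 0.3189] x [-0.989 -0.145 -0.006] z [ 0.007 -0.001 -1.   ] j [-0.08 -0.04 -0.11  1.5  -0.   -0.22] F [ 0.2 -0.6  0.9] gap 0.0382
14 x dp [-0.0099, 0.0209, 0.0006] ang [-0.01, 0.03, -0.01]
[[-0.0082, -0.0014], [-0.0082, -0.001], [-0.0083, -0.0006], [-0.0083, -0.0001], [-0.0083, 0.0003], [-0.0083, 0.0007], [-0.0082, 0.0011], [-0.0082, 0.0015], [-0.0081, 0.0019], [-0.008, 0.0022], [-0.0079, 0.0026], [-0.0077, 0.003], [-0.0076, 0.0034], [-0.0074, 0.0037], [-0.0072, 0.0041], [-0.007, 0.0045], [-0.0068, 0.0048], [-0.0065, 0.0051], [-0.0063, 0.0054], [-0.006, 0.0057], [-0.0057, 0.006], [-0.0054, 0.0063], [-0.0051, 0.0065], [-0.0048, 0.0068], [-0.0044, 0.007], [-0.0041, 0.0072], [-0.0037, 0.0074], [-0.0034, 0.0076], [-0.003, 0.0077], [-0.0026, 0.0079], [-0.0022, 0.008]]
total [-196.89718844 -125.24703097]
```

>>> play_rows:
  steps:
    - {"claw": 180,"dp": [-0.0099,0.0209,0.0006],"angular": [0,0.03,0]}
    - {"claw": 180,"dp": [-0.0099,0.0209,0.0006],"angular": [0,0.03,0]}
    - {"claw": 180,"dp": [-0.0099,0.0209,0.0006],"angular": [0,0.03,0]}
    - {"claw": 180,"dp": [-0.0099,0.0209,0.0006],"angular": [0,0.03,0]}
    - {"claw": 180,"dp": [-0.0099,0.0209,0.0006],"angular": [0,0.03,0]}
    - {"claw": 180,"dp": [-0.0099,0.0209,0.0006],"angular": [0,0.03,0]}
    - {"claw": 180,"dp": [-0.0099,0.0209,0.0006],"angular": [0,0.03,0]}
    - {"claw": 180,"dp": [-0.0099,0.0209,0.0006],"angular": [0,0.03,0]}

```text
clock: 24.18
tcp_pos: [0.4541, 0.2286, 0.312]
orientation: [0.0, -0.075, 0.997, -0.001]
wrist_force: [0.8, 0.1, -0.1]
finger_gap: 0.0253
```

>>> play_rows:
  steps:
    - {"claw": 180,"dp": [-0.0099,0.0209,0.0006],"angular": [0,0.03,0]}
    - {"claw": 180,"dp": [-0.0099,0.0209,0.0006],"angular": [0,0.03,0]}
    - {"claw": 180,"dp": [-0.0099,0.0209,0.0006],"angular": [0,0.03,0]}
    - {"claw": 180,"dp": [-0.0099,0.0209,0.0006],"angular": [0,0.03,0]}
    - {"claw": 180,"dp": [-0.0099,0.0209,0.0006],"angular": [0,0.03,0]}
    - {"claw": 180,"dp": [-0.0099,0.0209,0.0006],"angular": [0,0.03,0]}
    - {"claw": 180,"dp": [0,0,0],"angular": [0,0,0]}
    - {"claw": 180,"dp": [0,0,0],"angular": [0,0,0]}

```text
clock: 24.85
tcp_pos: [0.4939, 0.361, 0.307]
orientation: [-0.002, -0.076, 0.997, -0.001]
wrist_force: [0.6, -0.8, -0.0]
finger_gap: 0.0249
```

Run:
```python
from plan import *
p,R=info()
rows(p,R,np.array([.4925,.3594,.1985]),az(188.5),12)
```

```text
t 24.85 p [0.4939 0.361  0.307 ] x [-0.989 -0.151  0.004] z [-0.004 -0.002 -1.   ] j [ 0.5   0.39  0.39  1.57 -0.    0.35] F [ 0.6 -0.8 -0. ] gap 0.0249
12 x dp [0.0001, -0.0001, 0.009] ang [-0.01, -0.02, 0.01]
```

>>> play_rows:
  steps:
    - {"claw": 180,"dp": [0.0002,-0.0002,0.009],"angular": [0,-0.02,0]}
    - {"claw": 180,"dp": [0.0002,-0.0002,0.009],"angular": [0,-0.02,0]}
    - {"claw": 180,"dp": [0.0002,-0.0002,0.009],"angular": [0,-0.02,0]}
    - {"claw": 180,"dp": [0.0002,-0.0002,0.009],"angular": [0,-0.02,0]}
    - {"claw": 180,"dp": [0.0002,-0.0002,0.009],"angular": [0,-0.02,0]}
    - {"claw": 180,"dp": [0.0002,-0.0002,0.009],"angular": [0,-0.02,0]}
    - {"claw": 180,"dp": [0,0,0.009],"angular": [0,-0.02,0]}
    - {"claw": 180,"dp": [0,0,0.009],"angular": [0,-0.02,0]}

```text
clock: 25.52
tcp_pos: [0.4925, 0.3581, 0.2352]
orientation: [-0.0, -0.074, 0.997, -0.001]
wrist_force: [-0.4, 1.5, 0.2]
finger_gap: 0.025
```

>>> play_rows:
  steps:
    - {"claw": 180,"dp": [0,0,0.009],"angular": [0,-0.02,0]}
    - {"claw": 180,"dp": [0,0,0.009],"angular": [0,-0.02,0]}
    - {"claw": 180,"dp": [0,0,0.009],"angular": [0,-0.02,0]}
    - {"claw": 180,"dp": [0,0,0.009],"angular": [0,-0.02,0]}
    - {"claw": 200,"dp": [0,0,0],"angular": [0,0,0]}
    - {"claw": 255,"dp": [0,0,0],"angular": [0,0,0]}
    - {"claw": 255,"dp": [0,0,0],"angular": [0,0,0]}
    - {"claw": 255,"dp": [0,0,0],"angular": [0,0,0]}
  force: 30

```text
clock: 26.18
tcp_pos: [0.4917, 0.3579, 0.1987]
orientation: [-0.001, -0.074, 0.997, -0.001]
wrist_force: [-1.5, 0.5, -9.5]
finger_gap: 0.0109
```

Run:
```python
from plan import *
info()
```

```text
t 26.18 p [0.4917 0.3579 0.1987] x [-0.989 -0.148  0.002] z [-0.002 -0.002 -1.   ] j [ 0.5   0.38  0.12  1.3  -0.    0.35] F [-1.5  0.5 -9.5] gap 0.0109
```

>>> play_rows:
  steps:
    - {"claw": 255,"dp": [0,-0.0082,-0.0014],"angular": [0,0,0]}
    - {"claw": 255,"dp": [0,-0.0082,-0.001],"angular": [0,0,0]}
    - {"claw": 255,"dp": [0,-0.0083,-0.0006],"angular": [0,0,0]}
    - {"claw": 255,"dp": [0,-0.0083,-0.0001],"angular": [0,0,0]}
    - {"claw": 255,"dp": [0,-0.0083,0.0003],"angular": [0,0,0]}
    - {"claw": 255,"dp": [0,-0.0083,0.0007],"angular": [0,0,0]}
    - {"claw": 255,"dp": [0,-0.0082,0.0011],"angular": [0,0,0]}
    - {"claw": 255,"dp": [0,-0.0082,0.0015],"angular": [0,0,0]}

```text
clock: 26.85
tcp_pos: [0.502, 0.2924, 0.1994]
orientation: [0.0, -0.074, 0.997, -0.0]
wrist_force: [-2.7, 3.3, -9.8]
finger_gap: 0.0105
```

Run:
```python
from plan import *
info()
```

```text
t 26.85 p [0.502  0.2924 0.1994] x [-0.989 -0.148 -0.   ] z [ 0. -0. -1.] j [ 0.39  0.33  0.04  1.28 -0.    0.24] F [-2.7  3.3 -9.8] gap 0.0105
```

>>> play_rows:
  steps:
    - {"claw": 255,"dp": [0,-0.0081,0.0026],"angular": [0,0,0]}
    - {"claw": 255,"dp": [0,-0.008,0.0027],"angular": [0,0,0]}
    - {"claw": 255,"dp": [0,-0.0079,0.0026],"angular": [0,0,0]}
    - {"claw": 255,"dp": [0,-0.0077,0.003],"angular": [0,0,0]}
    - {"claw": 255,"dp": [0,-0.0076,0.0034],"angular": [0,0,0]}
    - {"claw": 255,"dp": [0,-0.0074,0.0037],"angular": [0,0,0]}
    - {"claw": 255,"dp": [0,-0.0072,0.0041],"angular": [0,0,0]}
    - {"claw": 255,"dp": [0,-0.007,0.0045],"angular": [0,0,0]}

```text
clock: 27.52
tcp_pos: [0.5114, 0.2325, 0.1748]
orientation: [0.001, -0.074, 0.997, 0.0]
wrist_force: [-3.9, 5.6, -3.7]
finger_gap: 0.0105
```

>>> play_rows:
  steps:
    - {"claw": 255,"dp": [0,-0.0068,0.0048],"angular": [0,0,0]}
    - {"claw": 255,"dp": [0,-0.0065,0.0051],"angular": [0,0,0]}
    - {"claw": 255,"dp": [0,-0.0063,0.0054],"angular": [0,0,0]}
    - {"claw": 255,"dp": [0,-0.006,0.0057],"angular": [0,0,0]}
    - {"claw": 255,"dp": [0,-0.0057,0.006],"angular": [0,0,0]}
    - {"claw": 255,"dp": [0,-0.0054,0.0063],"angular": [0,0,0]}
    - {"claw": 255,"dp": [0,-0.0051,0.0065],"angular": [0,0,0]}
    - {"claw": 255,"dp": [0,-0.0048,0.0068],"angular": [0,0,0]}

```text
clock: 28.18
tcp_pos: [0.5186, 0.1866, 0.1284]
orientation: [0.002, -0.074, 0.997, 0.0]
wrist_force: [-4.8, 4.2, -0.1]
finger_gap: 0.0105
```

Run:
```python
from plan import *
info()
```

```text
t 28.18 p [0.5186 0.1866 0.1284] x [-0.989 -0.148 -0.003] z [ 0.003  0.001 -1.   ] j [ 0.2   0.3  -0.18  1.09  0.    0.05] F [-4.8  4.2 -0.1] gap 0.0105
```

>>> play_rows:
  steps:
    - {"claw": 255,"dp": [0,-0.0044,0.007],"angular": [0,0,0]}
    - {"claw": 255,"dp": [0,-0.0041,0.0072],"angular": [0,0,0]}
    - {"claw": 255,"dp": [0,-0.0037,0.0074],"angular": [0,0,0]}
    - {"claw": 255,"dp": [0,-0.0034,0.0076],"angular": [0,0,0]}
    - {"claw": 255,"dp": [0,-0.003,0.0077],"angular": [0,0,0]}
    - {"claw": 255,"dp": [0,-0.0026,0.0079],"angular": [0,0,0]}
    - {"claw": 255,"dp": [0,-0.0018,0.006],"angular": [0,0,0]}
    - {"claw": 255,"dp": [0,0,0],"angular": [0,0,0]}

```text
clock: 28.85
tcp_pos: [0.5232, 0.166, 0.0801]
orientation: [0.003, -0.075, 0.997, 0.002]
wrist_force: [-6.9, 10.9, 9.0]
finger_gap: 0.0103
```

>>> play_rows:
  steps:
    - {"claw": 255,"dp": [0,-0.0003,0.001],"angular": [0,0,0]}
    - {"claw": 255,"dp": [0,0,0],"angular": [0,0,0]}
    - {"claw": 255,"dp": [0,-0.0003,0.001],"angular": [0,0,0]}
    - {"claw": 255,"dp": [0,0,0],"angular": [0,0,0]}
    - {"claw": 255,"dp": [0,0,0],"angular": [0,0,0]}
    - {"claw": 255,"dp": [0,0,0],"angular": [0,0,0]}
    - {"claw": 255,"dp": [0,0,0],"angular": [0,0,0]}
    - {"claw": 255,"dp": [0,0,0],"angular": [0,0,0]}

```text
clock: 29.52
tcp_pos: [0.5233, 0.1659, 0.0798]
orientation: [0.004, -0.075, 0.997, 0.002]
wrist_force: [-12.0, 10.9, 22.7]
finger_gap: 0.0104
```

Run:
```python
from plan import *
info()
```

```text
t 29.52 p [0.5233 0.1659 0.0798] x [-0.989 -0.15  -0.008] z [ 0.008  0.005 -1.   ] j [ 0.16  0.33 -0.26  0.97  0.    0.01] F [-12.   10.9  22.7] gap 0.0104
```

```bash
cat > flap.py <<'E'
from plan import *
import sys
xh=np.array([np.cos(np.radians(8.5)),np.sin(np.radians(8.5)),0]);yh=np.array([-xh[1],xh[0],0]);bo=np.array([.5123,.2323,0])
for n in('side','top'):
    b,d=shot(n,n+sys.argv[1]);P=cloud(n,d);Q=P-bo;X=Q@xh;Y=Q@yh;Z=P[...,2];hsv=cv2.cvtColor(b,cv2.COLOR_RGB2HSV)
    k=(d>0)&(abs(X)<.085)&(Y>-.098)&(Y<.095)&(Z>.05)&(Z<.085)&(hsv[...,1]>70)
    if k.sum()<60: print(n,'few',k.sum());continue
    A=np.polyfit(Y[k],Z[k],1);print(n,k.sum(),'flap slope',A[0].round(4),'z at hinge',np.polyval(A,.099).round(4),'z at edge',np.polyval(A,-.1).round(4))
    k=(d>0)&(abs(X)<.045)&(Y>-.1)&(Y<-.03)&(Z>.092)&(Z<.14)&(hsv[...,2]>60)
    print(n,'bar pts',k.sum(),np.percentile(Z[k],[50,95]).round(4) if k.sum() else '')
E
python3 flap.py 11
```

```text
side 1210 flap slope 0.0026 z at hinge 0.0667 z at edge 0.0662
side bar pts 96 [0.1062 0.1265]
top 313 flap slope -0.0027 z at hinge 0.0653 z at edge 0.0658
top bar pts 1 [0.1067 0.1067]
```

The flap is closed: slope about 0, top face at 0.066 m in both views. I'll release and go straight up.

>>> play_rows:
  steps:
    - {"claw": 210,"dp": [0,0,0],"angular": [0,0,0]}
    - {"claw": 190,"dp": [0,0,0],"angular": [0,0,0]}
    - {"claw": 170,"dp": [0,0,0],"angular": [0,0,0]}
    - {"claw": 150,"dp": [0,0,0],"angular": [0,0,0]}
    - {"claw": 140,"dp": [0,0,0],"angular": [0,0,0]}
    - {"claw": 140,"dp": [0,0,0],"angular": [0,0,0]}
    - {"claw": 140,"dp": [0,0,0],"angular": [0,0,0]}
    - {"claw": 140,"dp": [0,0,0],"angular": [0,0,0]}

```text
clock: 30.28
tcp_pos: [0.5217, 0.1629, 0.0734]
orientation: [0.0, -0.074, 0.997, -0.001]
wrist_force: [0.5, 0.3, -0.0]
finger_gap: 0.0386
```

>>> play_rows:
  steps:
    - {"claw": 140,"dp": [0,0,-0.005],"angular": [0,0,0]}
    - {"claw": 140,"dp": [0,0,-0.01],"angular": [0,0,0]}
    - {"claw": 140,"dp": [0,0,-0.02],"angular": [0,0,0]}
    - {"claw": 140,"dp": [0,0,-0.03],"angular": [0,0,0]}
    - {"claw": 140,"dp": [0,0,-0.03],"angular": [0,0,0]}
    - {"claw": 140,"dp": [0,0,-0.03],"angular": [0,0,0]}
    - {"claw": 140,"dp": [0,0,-0.03],"angular": [0,0,0]}
    - {"claw": 140,"dp": [0,0,-0.03],"angular": [0,0,0]}

```text
clock: 30.95
tcp_pos: [0.5213, 0.1634, 0.2613]
orientation: [0.001, -0.074, 0.997, -0.001]
wrist_force: [0.4, 0.2, 0.6]
finger_gap: 0.0386
```

>>> play_rows:
  steps:
    - {"claw": 140,"dp": [0.015,-0.025,0],"angular": [0,0,0]}
    - {"claw": 140,"dp": [0.015,-0.025,0],"angular": [0,0,0]}
    - {"claw": 140,"dp": [0.015,-0.025,0],"angular": [0,0,0]}
    - {"claw": 140,"dp": [0.015,-0.025,0],"angular": [0,0,0]}
    - {"claw": 140,"dp": [0.015,-0.02,0],"angular": [0,0,0]}
    - {"claw": 140,"dp": [0.01,-0.01,0],"angular": [0,0,0]}
    - {"claw": 140,"dp": [0,0,0],"angular": [0,0,0]}
    - {"claw": 140,"dp": [0,0,0],"angular": [0,0,0]}

```text
clock: 31.62
tcp_pos: [0.4567, 0.0219, 0.2598]
orientation: [0.001, -0.073, 0.997, -0.001]
wrist_force: [0.3, 0.5, 0.7]
finger_gap: 0.0383
```

```bash
python3 flap.py 12
python3 - <<'E'
from plan import *
info()
a=cv2.imread('pics/top12.png');b=cv2.imread('pics/side12.png')
x=cv2.resize(a,(400,300),interpolation=cv2.INTER_AREA);y=cv2.resize(b,(400,300),interpolation=cv2.INTER_AREA)
z=cv2.resize(b[120:230,215:365],(400,293));w=cv2.resize(a[130:225,165:295],(400,293));cv2.imwrite('pics/end.png',np.vstack([np.hstack([x,y]),np.hstack([w,z])]))
E
```

```text
side 1312 flap slope -0.0003 z at hinge 0.0666 z at edge 0.0666
side bar pts 92 [0.1047 0.1095]
top 2424 flap slope -0.0007 z at hinge 0.0658 z at edge 0.0659
top bar pts 92 [0.1063 0.1111]
t 31.72 p [0.4572 0.0227 0.2593] x [-0.989 -0.148 -0.002] z [ 0.002 -0.001 -1.   ] j [-0.13  0.07 -0.14  1.36 -0.   -0.27] F [-0.7  0.4  0.4] gap 0.0389
```

View pics/end.png

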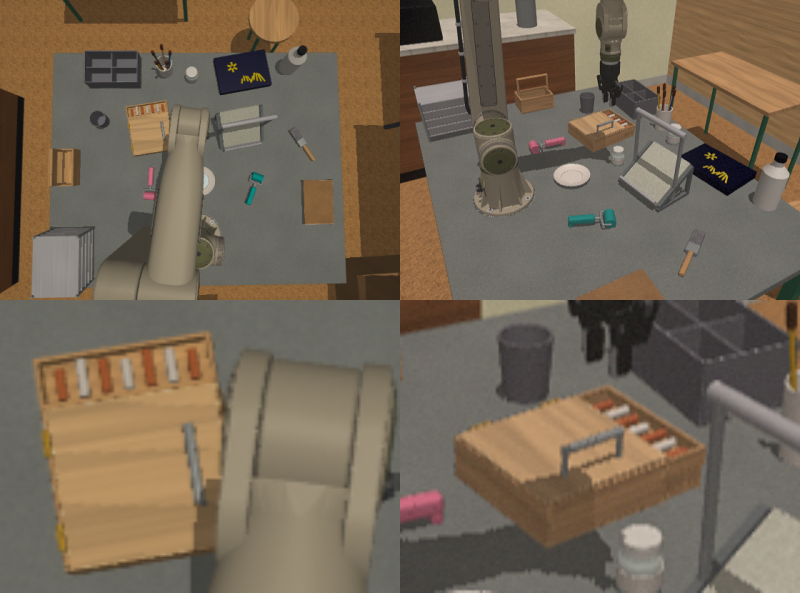

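The flap lies flat on the box, the board is empty, and the arm touches nothing. The jar, cup, brush and the decoy rollers are where they were. Handing in.

```bash
python3 -c "
from workcell import env
print(env.hand_in())"
```

```text
the job is handed in; nothing more can be done
None
```

The ink roller is in the cork-lined bay (the far one) with the flap closed over it, and the job was handed in at about 32 s on the robot's clock. I lifted the flap by its handle to about 1.51 rad, took the black, brown-handled roller off the board, laid it on the cork and closed the flap.

**Last checks:**
- **Roller:** measured before closing, it lay flat, with its ends at −82 and +81 mm along the bay and its handle about 1 mm off the centre line.
- **Flap:** measured after release, it showed no slope, with its top face at about 66 mm in both views.
- **Other things:** the jar, cup, long brush and decoy rollers looked unmoved, judged by eye only. The flat brush is under the closed flap; I last saw it undisturbed in its bay just before lowering the roller.
- **Forces:** the arm was touching nothing at hand-in. The highest wrist reading was about 28 N, from pressing the flap down.

**What disagreed:** the fingertips sat about 24 mm farther back along the tool than the stated TCP geometry. Because of this the first grip on the handle closed on air above the bar. I measured the offset in the pictures and allowed for it from then on.

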